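# Tip the blanks into the case and snap its lid shut

### The job

Take the orange tub by its handle and tip all four wooden pieces out of it into the grey case, then stand the tub upright again in the middle of its cork mat and let go. Then swing the red lid over and press it down until it snaps past its catch and is fully shut. Leave the other things on the bench where they are.

Things in the scene. Friction and masses are not known exactly. Their poses are not given: they have to be found in the camera images.
- case: Fixed grey metal case, open-topped box 170 (x) x 220 (y) x 95 mm high, walls and floor 6 mm. Origin: centre of its underside, z up. Its lid hinges along the +x rim (far from the robot). At the middle of the -x face is the latch: a dark block 70 wide, 31 mm out from the face and 68 high, with a sprung brass roller above it up to 97 mm high.
- lid (a joint): Hinge angle (rad) of the case's dark-red lid: 0 fully shut, 1.57 upright; starts at 1.5 to 1.75, limit 1.9. Stiff hinge (about 2 N at the free edge): it stays where left; push it over from its outer face. It meets the sprung latch at about 0.09 rad; from there press down about 10 to 15 N at the middle near the free edge until it snaps to 0 and holds.
- lid_hinge (a point): On the lid's hinge axis, middle of its width, at its underside, 95.5 mm above the bench. Turns with the lid: x from free edge to hinge, y along the axis, z out of the outer face (up when shut). Lid: 170 long, 220 wide, 8 thick, 250 g; outer face at z = 8 mm, free edge at x = -170; a steel catch 56 wide in its middle sticks out 14 mm more and 18 mm below.
- lid_press (a point): Point on the lid's outer face, middle of its width, 20 mm from its free edge: a good place to press. Same axes as the hinge point.
- tub: Loose orange tub, about 250 g, black handle. Origin on its underside, z up, +x to its pouring front (starts facing the case). 96 wide (y); floor x = -70 to 25; walls 5, back and cheeks 80 high; front wall slopes out at 45 degrees up to the lip. Tipped nose-down about 95 degrees the pieces slide out; much less may leave some in.
- tub_handle (a point): Grip point on the tub's handle, at (-94, 0, 96) mm in the tub's frame, same axes. The handle is a flat bar 44 wide (y), 14 thick, leaning back from the top of the back wall, away from the pouring front, 45 degrees from vertical; it ends 30 mm past this point. Grip across the 14 mm with the fingers pointing down along the bar, firmly (80 N or more).
- tub_lip (a point): Middle of the pouring lip's edge, at (75, 0, 55) mm in the tub's frame; axes parallel to the tub's.
- mat: Thin fixed cork mat, 130 (x) x 220 (y) x 3 mm, on which the tub stands at the start. Origin: centre of its underside.
- blank_a: Pale wooden block with rounded edges, 36 x 30 x 26 mm, 15 to 35 g. Starts loose in the tub. Origin at the centre of its underside
- blank_b: Dark wooden block with rounded edges, 30 x 30 x 32 mm, 15 to 35 g. Starts loose in the tub. Origin at the centre of its underside
- knob_a: Pale turned wooden drawer knob, 34 across, 32 mm high, 15 to 35 g. Starts loose in the tub. Origin at the centre of its underside
- knob_b: Dark turned wooden drawer knob, 34 across, 32 mm high, 15 to 35 g. Starts loose in the tub. Origin at the centre of its underside
- mallet: Bystander: pale turned carver's mallet standing on its head, 90 across, 200 mm high. Origin: centre of its underside.
- gouge_red: Bystander: gouge lying on the bench to the left of the mat, dark-red handle, 230 mm long, 24 mm high, along its x.
- gouge_blue: Bystander: gouge lying on the bench beyond the case's right side, blue handle, 230 mm long, 24 mm high, along its x.
- stone: Bystander: grey sharpening stone on a dark wooden base, 180 (its x) x 60 x 30 mm, beyond the case.
- glue: Bystander: white glue bottle with a red cap, 56 across, 150 mm high, standing between the far ends of case and mat. Origin: centre of its underside.
- brush: Bystander: brush lying on the bench to the right of the case, along its x.

How it is judged:
On the way, in this order (a step that is already met when the one before it is completed fails the run):
1. all four wooden pieces are in the case while the tub is still tipped (x of blank_a in the frame of case between -0.085 and 0.085 m and y of blank_a in the frame of case between -0.11 and 0.11 m and z of blank_a in the frame of case between -0.01 and 0.09 m and x of blank_b in the frame of case between -0.085 and 0.085 m and y of blank_b in the frame of case between -0.11 and 0.11 m and z of blank_b in the frame of case between -0.01 and 0.09 m and x of knob_a in the frame of case between -0.085 and 0.085 m and y of knob_a in the frame of case between -0.11 and 0.11 m and z of knob_a in the frame of case between -0.01 and 0.09 m and x of knob_b in the frame of case between -0.085 and 0.085 m and y of knob_b in the frame of case between -0.11 and 0.11 m and z of knob_b in the frame of case between -0.01 and 0.09 m and angle between tub's own z axis and vertical above 0.5 rad), for 0.1 s.
2. the tub stands upright on its mat, let go (angle between tub's own z axis and vertical below 0.1 rad and horizontal distance between tub and mat below 0.05 m and height (world z) of tub below 0.012 m and contact force between the fingers and tub below 0.1 N and linear speed of tub below 0.05 m/s), for 0.2 s.
3. the lid is snapped shut (value of joint lid below 0.03 rad), for 0.2 s.
At the end, for the whole second after the job is handed in: All four pieces lie inside the case; the tub stands upright (within 0.1 rad) on its mat, its origin within 50 mm of the mat's centre, at rest and let go; the lid is snapped shut (below 0.03 rad) (all of step 2 and x of blank_a in the frame of case between -0.085 and 0.085 m and y of blank_a in the frame of case between -0.11 and 0.11 m and z of blank_a in the frame of case between -0.01 and 0.09 m and x of blank_b in the frame of case between -0.085 and 0.085 m and y of blank_b in the frame of case between -0.11 and 0.11 m and z of blank_b in the frame of case between -0.01 and 0.09 m and x of knob_a in the frame of case between -0.085 and 0.085 m and y of knob_a in the frame of case between -0.11 and 0.11 m and z of knob_a in the frame of case between -0.01 and 0.09 m and x of knob_b in the frame of case between -0.085 and 0.085 m and y of knob_b in the frame of case between -0.11 and 0.11 m and z of knob_b in the frame of case between -0.01 and 0.09 m and value of joint lid between -0.03 and 0.03 rad); the robot touches nothing.
It fails at once if a bystander is shifted more than 30 mm (distance of any of mallet, gouge_red, gouge_blue, stone, glue, brush from where it was at the start of the episode above 0.03 m).
It fails at once if the mallet or the glue bottle is tipped over (angle between any of mallet, glue's own z axis and vertical above 0.5 rad).
It also fails if it takes over 72 s, if anything falls off the work surface, if the arm or the gripper's body presses on something with over 40 N, if the wrist force passes 120 N, or if a joint passes its speed limit or range.

### The arm

A 6-joint arm with a two-finger parallel gripper is mounted at the origin on the work surface. World frame = base frame: x ahead of the robot, y to its left, z up, the work surface at z = 0. Lengths are in m, angles in rad, forces in N, time in s.
With the tool pointing down it reaches from about 0.35 to 0.975 m from the base axis. Payload 4.9 kg.
Tool frame: the origin (TCP) lies at the very end of the fingers, on their centre line; the grasp point (between the pads) lies 19 mm behind it; z points along the fingers, y is the line along which they close (so a half turn about z gives the same grasp; the last joint's range is limited). The gripper opens to 85 mm and grips with 20 to 120 N. Pads are 22 mm wide; open, the fingers measure 114 mm over their backs; the gripper's body (76 mm by 85 mm) begins 54 mm behind the grasp point. The pads swing forward as they close: fully open they stand 13 mm farther back than shut.
Start: joints at [1.197, 0.053, 1.613, -0, 1.476, -0.119], TCP at [0.158, 0.605, 0.231] pointing down, gripper open.
Joint ranges: [-3.01, 3.01], [-1.01, 2.22], [0.06, 2.58], [-1.02, 4.17], [0.09, 2.62], [-3.14, 3.14]. Speed limits (rad/s): [2.57, 2.57, 3.14, 3.14, 3.14, 3.14].

### API

Orientations are given as a unit quaternion [w, x, y, z].
In Python, from plant import manip gives the robot as it stands.
- The arm moves only by the tool send_rows, never from a script. Its argument "increments" is a list of rows, each an object of numbers: "claw": the closure, from -1 (fully open) to 1 (shut); "dx", "dy", "dz": the shift along the tool's x, y, z in units of 0.5 m (1.0 is 0.5 m); "yaw": the turn about the tool's z in units of 1.5 rad (1.0 is 1.5 rad). A call has 1 to 20 rows; each row is the pose to reach, as a shift and turn from the pose commanded when the call began, along the tool's axes at that moment; what a row does not reach only later rows make up. A row lasts 1/8 s, in which the tool goes at most 62.5 mm and 10.7 degrees, less where a joint would pass 70% of its speed; a pose out of reach is approached as far as the arm can. A call with a number of a shift or a turn outside -1 to 1 is refused whole. A call with a gripper value outside its range is refused whole. The fingers move at their own pace and stop on an object; the grip force is fixed at half the most. Time passes only in rows, so rows that repeat a pose let the fingers close. It gives the time, the measured TCP pose, the force, the opening and the grip force at its end, in the units of the state.
- manip.state(): the state, without advancing time (a new reading comes with each control period).
- manip.grab_frame(name): name is "scene" or "top" or "wrist"; returns the picture (400x640x3 uint8, red, green, blue); there is no depth.
- manip.camera_params(name): a dict with "camera_matrix" (3x3 intrinsics, pixels), "k1" (the pictures are not rectified: a ray, as slopes to the right and down, at radius r is drawn at 1 + k1 r^2 times it, then the intrinsics apply), "extrinsics" (4x4, takes a point from world to camera coordinates); the wrist camera has in their place "tool_from_camera" (4x4, takes a point from camera to tool coordinates, whose origin is the TCP and whose axes are the flange's). Camera axes: x right, y down, z forward; pixel columns grow to the right and rows downward; lengths in m; the calibration is good to about 2 mm. A picture is of the moment at which its call begins: read the wrist's pose just before it. camera_params takes no time and is no camera call.
- manip.job_done(): hands the job in; it is judged then, once.
The state is a dict: "time": time; "joint_pos": joint angles; "joint_vel": joint speeds; "joint_efforts": joint torques, N m; "tool_pos": TCP position; "tool_rot": TCP orientation; "contact_force": force on the tool from outside, world axes, zero at the start; "ft_torque": the same for the moment, N m; "gripper_width": opening from 0.0 (shut) to 1.0 (fully open); "grasp_force": force on a finger pad.
Only numpy, scipy, OpenCV 4.12 (cv2) and the standard library are available. Lean on these libraries where they do the work, as an engineer would, in place of code of your own. Each camera call takes 0.05 s, during which the arm holds its last target. There are 200 camera calls.

## Working session

There is one attempt and no reset: what is moved stays moved. The work goes in short steps, Python scripts to look and compute and a tool call to move; the robot and the scene stay as the last step left them, time stands still between calls to the robot, and variables do not carry over. Pictures are saved under pics/ and viewed, at most 10 in all, crops included, and the job is handed in when it is done.

Besides the shell and the picture viewer there is one more tool, called after "Call:" by a JSON object that holds its "api" and its "payload". send_rows: Moves the arm, as the interface text tells. Shifts and turns lie within -1 to 1; 1 stands for 0.5 m of shift or 1.5 rad of turn. Its arguments: {"type":"object","properties":{"increments":{"type":"array","items":{"type":"object","properties":{"claw":{"type":"number"},"dx":{"type":"number"},"dy":{"type":"number"},"dz":{"type":"number"},"yaw":{"type":"number"}}}}},"required":["increments"]}

```bash
mkdir -p pics
cat > h.py <<'E'
import numpy as np, cv2
from plant import manip
def grab(n,f=None):
    im=manip.grab_frame(n)[:,:,::-1].copy()
    if f: cv2.imwrite('pics/'+f+'.png',im)
    return im
def cam(n):
    p=manip.camera_params(n); K=np.array(p['camera_matrix']); k=p['k1']
    E=np.array(p['extrinsics']); return K,k,E
def und(n,u,v):
    K,k,_=cam(n); d=np.array([(u-K[0,2])/K[0,0],(v-K[1,2])/K[1,1]]); s=d.copy()
    for _ in range(20): s=d/(1+k*(s@s))
    return s
def ray(n,u,v):
    E=cam(n)[2]; R=E[:3,:3]; s=und(n,u,v)
    return -R.T@E[:3,3], R.T@np.array([s[0],s[1],1.])
def onz(n,u,v,z):
    o,d=ray(n,u,v); return o+d*(z-o[2])/d[2]
def proj(n,P):
    K,k,E=cam(n); c=E[:3,:3]@np.array(P)+E[:3,3]; s=c[:2]/c[2]; s=s*(1+k*(s@s)); return K[:2,:2]@s+K[:2,2]
E
python3 - <<'E'
from h import *
s=manip.state()
print({k:np.round(v,3) for k,v in s.items()})
for n in('top','scene'):
    grab(n,n+'0'); K,k,E=cam(n); print(n,K[0],k,'cam at',-E[:3,:3].T@E[:3,3], E[:3,:3].round(2).tolist())
E
```

```text
{'time': np.float64(0.0), 'joint_pos': array([ 1.197,  0.053,  1.614,  0.   ,  1.476, -0.119]), 'joint_vel': array([-0.001, -0.   ,  0.   ,  0.001, -0.002,  0.001]), 'joint_efforts': array([ 1.0000e-03, -3.9369e+01, -3.7017e+01, -0.0000e+00,  7.0000e-03,
        0.0000e+00]), 'tool_pos': array([0.157, 0.604, 0.23 ]), 'tool_rot': array([-0.   ,  0.127,  0.992, -0.001]), 'contact_force': array([ 0.429, -0.083, -0.272]), 'ft_torque': array([ 0.007,  0.041, -0.005]), 'grasp_force': np.float64(0.0), 'gripper_width': np.float64(1.0)}
top [381.78780172   0.         317.31778395] 0.027689227039917712 cam at [0.5256875  0.00148484 1.03247023] [[-0.02, -1.0, 0.03], [-0.99, 0.02, -0.11], [0.11, -0.03, -0.99]]
scene [491.6142859    0.         318.11951366] -0.08106913914137089 cam at [1.40079124 0.12384617 1.09133051] [[-0.15, 0.99, -0.0], [0.78, 0.12, -0.62], [-0.61, -0.1, -0.79]]
```

View pics/top0.png

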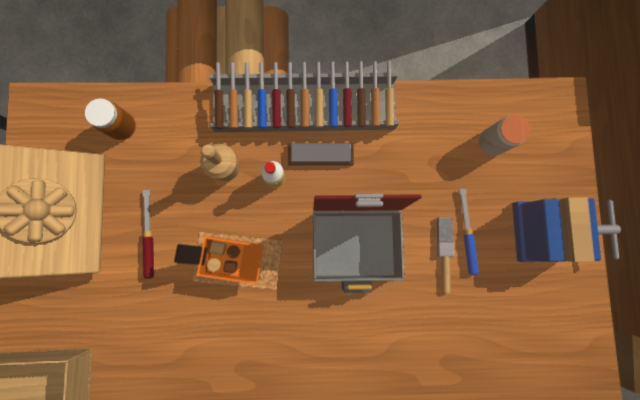

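View pics/scene0.png

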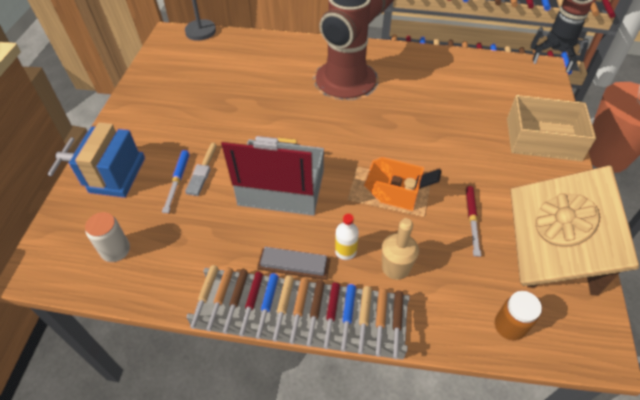

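Run:
```python
from h import *
im=cv2.imread('pics/top0.png')
cv2.imwrite('pics/crop1.png',cv2.resize(im[180:310,165:425],(780,390),interpolation=cv2.INTER_CUBIC))
h=cv2.cvtColor(im,cv2.COLOR_BGR2HSV); H,S,V=cv2.split(h)
roi=np.zeros(H.shape,bool); roi[225:300,165:290]=1
def rep(m,n):
    m=(m&roi).astype(np.uint8); c=max(cv2.findContours(m,0,1)[0],key=cv2.contourArea)
    r=cv2.minAreaRect(c); print(n,cv2.contourArea(c),r,cv2.boxPoints(r).round(1).tolist())
rep((S>200)&(H>3)&(H<13)&(V>130),'tub')
rep((V<60),'handle')
```

```text
tub 2221.0 ((229.7427520751953, 259.92193603515625), (60.594791412353516, 39.458839416503906), 8.746162414550781) [[196.8000030517578, 274.79998779296875], [202.8000030517578, 235.8000030517578], [262.70001220703125, 245.0], [256.70001220703125, 284.0]]
handle 363.0 ((187.52049255371094, 254.32594299316406), (24.010873794555664, 17.46776580810547), 6.709836959838867) [[174.60000610351562, 261.6000061035156], [176.60000610351562, 244.1999969482422], [200.5, 247.10000610351562], [198.39999389648438, 264.3999938964844]]
```

View pics/crop1.png

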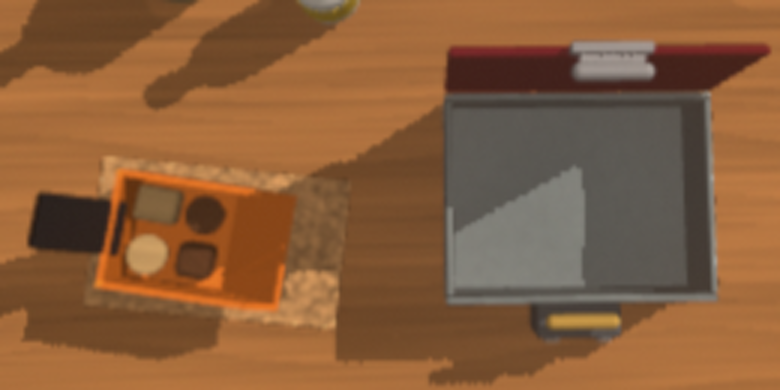

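Run:
```python
from h import *
f=lambda c,z:np.array([onz('top',165+a/3,180+b/3,z) for a,b in c])
def rect(n,c,z):
    P=f(c,z); print(n,P[:,:2].round(3).tolist(),'ctr',P.mean(0)[:2].round(3),'sides',[round(np.linalg.norm(P[i]-P[(i+1)%4]),3) for i in range(4)],'ang',np.degrees(np.arctan2(*(P[1]-P[0]+P[2]-P[3])[1::-1])).round(2))
rect('mat',[(103,157),(349,178),(335,328),(85,300)],.003)
rect('case',[(445,93),(712,93),(716,300),(445,302)],.095)
rect('tubback/cheek',[(120,170),(255,188),(245,302),(98,288)],.083)
t=lambda u,v,z:onz('top',u,v,z)
print('lip corners',f([(296,195),(280,308)],.058).round(3).tolist())
print('handle end',t(174.6,261.6,.115).round(3),t(176.6,244.2,.115).round(3))
print('handle ctr',t(187.5,254.3,.1).round(3))
print('lid free edge ends', f([(447,48),(768,48)],.265).round(3).tolist())
```

```text
mat [[0.565, 0.287], [0.541, 0.07], [0.411, 0.083], [0.441, 0.3]] ctr [0.489 0.185] sides [np.float64(0.218), np.float64(0.131), np.float64(0.219), np.float64(0.125)] ang -97.05
case [[0.608, -0.016], [0.603, -0.236], [0.435, -0.231], [0.439, -0.012]] ctr [ 0.521 -0.124] sides [np.float64(0.22), np.float64(0.168), np.float64(0.219), np.float64(0.169)] ang -91.06
tubback/cheek [[0.551, 0.251], [0.534, 0.141], [0.442, 0.149], [0.457, 0.267]] ctr [0.496 0.202] sides [np.float64(0.111), np.float64(0.092), np.float64(0.119), np.float64(0.096)] ang -97.93
lip corners [[0.527, 0.111, 0.058], [0.434, 0.124, 0.058]]
handle end [0.494 0.312 0.115] [0.534 0.308 0.115]
handle ctr [0.51  0.287 0.1  ]
lid free edge ends [[0.623, -0.015, 0.265], [0.619, -0.233, 0.265]]
```

Call:
{"api": "send_rows", "payload": {"increments": [{"dx":-0.834,"dy":-0.432,"dz":0,"yaw":0.976,"claw":-1},{"dx":-0.834,"dy":-0.432,"dz":0,"yaw":0.976,"claw":-1},{"dx":-0.834,"dy":-0.432,"dz":0,"yaw":0.976,"claw":-1},{"dx":-0.834,"dy":-0.432,"dz":0,"yaw":0.976,"claw":-1},{"dx":-0.834,"dy":-0.432,"dz":0,"yaw":0.976,"claw":-1},{"dx":-0.834,"dy":-0.432,"dz":0,"yaw":0.976,"claw":-1},{"dx":-0.834,"dy":-0.432,"dz":0,"yaw":0.976,"claw":-1},{"dx":-0.834,"dy":-0.432,"dz":0,"yaw":0.976,"claw":-1},{"dx":-0.834,"dy":-0.432,"dz":0,"yaw":0.976,"claw":-1},{"dx":-0.834,"dy":-0.432,"dz":0,"yaw":0.976,"claw":-1},{"dx":-0.834,"dy":-0.432,"dz":0,"yaw":0.976,"claw":-1},{"dx":-0.834,"dy":-0.432,"dz":0,"yaw":0.976,"claw":-1}]}}

```text
time: 1.6
tool_pos: [0.5059, 0.2915, 0.2313]
tool_rot: [-0.0, 0.757, 0.654, 0.0]
contact_force: [-0.7, -0.6, 0.2]
gripper_width: 0.998
grasp_force: 0.0
```

```bash
cat >> h.py <<'E'
from scipy.spatial.transform import Rotation as Ro
def st():
    s=manip.state(); q=s['tool_rot']; R=Ro.from_quat([q[1],q[2],q[3],q[0]]).as_matrix()
    return s,R
def to(P,ang_y=None):
    """units for target TCP (world), and tool-y heading in deg"""
    s,R=st(); d=R.T@(np.array(P)-s['tool_pos']); a=np.degrees(np.arctan2(R[1,1],R[0,1]))
    print('t',round(float(s['time']),2),'pos',s['tool_pos'].round(4),'yang',a.round(1),'F',s['contact_force'].round(1),'w',s['gripper_width'].round(3),'g',s['grasp_force'].round(1),'j',s['joint_pos'].round(2))
    print('units d',(d/.5).round(3), 'yaw', None if ang_y is None else round(float(np.radians(-((ang_y-a+90)%180-90))/1.5),3)); print(R.round(3).tolist())
def wpx(P):
    s,R=st(); p=manip.camera_params('wrist'); T=np.array(p['tool_from_camera'])
    c=np.linalg.inv(T)@np.r_[R.T@(np.array(P)-s['tool_pos']),1]; K=np.array(p['camera_matrix']); q=c[:2]/c[2]; q*=1+p['k1']*(q@q); return K[:2,:2]@q+K[:2,2]
E
python3 - <<'E'
from h import *
to([.5063,.2896,.083],-8.5)
for P in([.514,.310,.118],[.5055,.2847,.099]): print(wpx(P))
grab('wrist','w1')
E
```

```text
Traceback (most recent call last):
  File "h.py", line 28, in to
    print('t',round(float(s['time']),2),'pos',s['tool_pos'].round(4),'yang',a.round(1),'F',s['contact_force'].round(1),'w',s['gripper_width'].round(3),'g',s['grasp_force'].round(1),'j',s['joint_pos'].round(2))
                                                                                                                           ^^^^^^^^^^^^^^^^^^^^^^^^
AttributeError: 'float' object has no attribute 'round'
```

```bash
sed -i "s/s\['gripper_width'\].round(3)/round(float(s['gripper_width']),3)/;s/s\['grasp_force'\].round(1)/round(float(s['grasp_force']),1)/" h.py
python3 - <<'E'
from h import *
to([.5063,.2896,.083],-8.5)
for P in([.514,.310,.118],[.5055,.2847,.099],[.504,.259,.083],[.4805,.1175,.058]): print(wpx(P).round(1))
grab('wrist','w1')
E
```

```text
t 1.6 pos [0.5059 0.2915 0.2313] yang -8.4 F [-0.7 -0.6  0.2] w 0.998 g 0.0 j [ 0.4  -0.04  1.71  0.    1.48  0.54]
units d [-0.004  0.001  0.297] yaw 0.002
[[0.146, 0.989, -0.0], [0.989, -0.146, 0.0], [0.0, -0.0, -1.0]]
[330.2 171.1]
[324.  196.8]
[326.3 218.8]
[323.2 330.9]
```

View pics/w1.png

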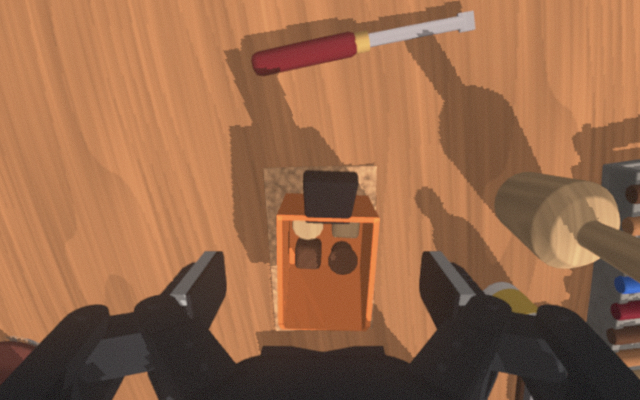

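Call:
{"api": "send_rows", "payload": {"increments": [{"dx":-0.004,"dz":0.1,"claw":-1},{"dx":-0.004,"dz":0.2,"claw":-1},{"dx":-0.004,"dz":0.27,"claw":-1},{"dx":-0.004,"dz":0.296,"claw":-1},{"dx":-0.004,"dz":0.296,"claw":-1},{"dx":-0.004,"dz":0.296,"claw":1},{"dx":-0.004,"dz":0.296,"claw":1},{"dx":-0.004,"dz":0.296,"claw":1},{"dx":-0.004,"dz":0.296,"claw":1},{"dx":-0.004,"dz":0.296,"claw":1},{"dx":-0.004,"dz":0.296,"claw":1},{"dx":-0.004,"dz":0.296,"claw":1},{"dx":-0.004,"dz":0.296,"claw":1}]}}

```text
invalid input
```

Call:
{"api": "send_rows", "payload": {"increments": [{"dx":-0.004,"dy":0,"dz":0.1,"yaw":0,"claw":-1},{"dx":-0.004,"dy":0,"dz":0.2,"yaw":0,"claw":-1},{"dx":-0.004,"dy":0,"dz":0.27,"yaw":0,"claw":-1},{"dx":-0.004,"dy":0,"dz":0.296,"yaw":0,"claw":-1},{"dx":-0.004,"dy":0,"dz":0.296,"yaw":0,"claw":-1},{"dx":-0.004,"dy":0,"dz":0.296,"yaw":0,"claw":1},{"dx":-0.004,"dy":0,"dz":0.296,"yaw":0,"claw":1},{"dx":-0.004,"dy":0,"dz":0.296,"yaw":0,"claw":1},{"dx":-0.004,"dy":0,"dz":0.296,"yaw":0,"claw":1},{"dx":-0.004,"dy":0,"dz":0.296,"yaw":0,"claw":1},{"dx":-0.004,"dy":0,"dz":0.296,"yaw":0,"claw":1}]}}

```text
time: 3.02
tool_pos: [0.5078, 0.2895, 0.0855]
tool_rot: [0.0, 0.757, 0.653, 0.002]
contact_force: [0.6, 1.2, 6.5]
gripper_width: 0.503
grasp_force: 61.8
```

Call:
{"api": "send_rows", "payload": {"increments": [{"dx":0,"dy":0,"dz":-0.03,"yaw":0,"claw":1},{"dx":0,"dy":0,"dz":-0.06,"yaw":0,"claw":1},{"dx":0,"dy":0,"dz":-0.1,"yaw":0,"claw":1},{"dx":0,"dy":0,"dz":-0.15,"yaw":0,"claw":1},{"dx":0,"dy":0,"dz":-0.2,"yaw":0,"claw":1},{"dx":0,"dy":0,"dz":-0.2,"yaw":0,"claw":1}]}}

```text
time: 3.78
tool_pos: [0.508, 0.2894, 0.1871]
tool_rot: [0.001, 0.757, 0.653, 0.003]
contact_force: [-0.1, 0.0, -2.2]
gripper_width: 0.506
grasp_force: 61.6
```

Run:
```python
from h import *
to([.52,-.02,.25],0)
w=grab('wrist'); s=grab('scene')
cv2.imwrite('pics/v2.png',np.hstack([cv2.resize(w,(400,250)),cv2.resize(s[100:230,200:408],(400,250))]))
```

```text
t 3.77 pos [0.508  0.2894 0.1871] yang -8.5 F [-0.1  0.  -2.2] w 0.506 g 61.6 j [ 0.39 -0.02  1.76 -0.    1.39  0.54]
units d [-0.608  0.116 -0.127] yaw -0.099
[[0.147, 0.989, 0.006], [0.989, -0.147, 0.002], [0.003, 0.006, -1.0]]
```

View pics/v2.png

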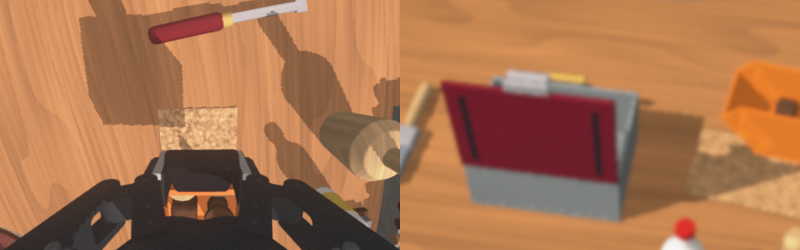

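```bash
cat >> h.py <<'E'
def mask(im):
    H,S,V=cv2.split(cv2.cvtColor(im,cv2.COLOR_BGR2HSV)); m=((S>190)&(H>3)&(H<14)&(V>110)).astype(np.uint8)
    c=[k for k in cv2.findContours(m,0,1)[0]]; return m,c
def frame(): # grip point, pour dir, tub left dir (world)
    s,R=st(); G=s['tool_pos']+[0,0,.019]; d=-R[:,0]*[1,1,0]; d/=np.linalg.norm(d); return G,d,np.array([-d[1],d[0],0])
def plane(n,u,v,off): # (p,h) rel. grip of pixel on the tub plane y=off
    G,d,l=frame(); o,r=ray(n,u,v); t=((G+off*l-o)@l)/(r@l); P=o+r*t-G; return P@d,P[2]
E
python3 - <<'E'
from h import *
print(frame())
for n in('top','scene'):
    im=grab(n); m,c=mask(im)
    for k in c:
        if cv2.contourArea(k)>300:
            a=cv2.approxPolyDP(k,2,True)[:,0]; print(n,cv2.contourArea(k))
            for u,v in a: print((u,v),*[np.round(np.array(plane(n,u,v,o))*1000).tolist() for o in(.048,-.048)])
E
```

```text
(array([0.5061567 , 0.28860579, 0.2022536 ]), array([-0.14756194, -0.98905282, -0.        ]), array([ 0.98905282, -0.14756194,  0.        ]))
top 2948.5
(np.int32(190), np.int32(240)) [115.0, 278.0] [-1013.0, -3480.0]
(np.int32(185), np.int32(281)) [249.0, 722.0] [29.0, -21.0]
(np.int32(251), np.int32(287)) [266.0, 717.0] [168.0, -55.0]
(np.int32(257), np.int32(245)) [175.0, 1.0] [-546.0, -5632.0]
(np.int32(198), np.int32(237)) [23.0, -85.0] [-1725.0, -6303.0]
scene 1798.0
(np.int32(376), np.int32(136)) [153.0, 46.0] [167.0, -48.0]
(np.int32(368), np.int32(158)) [167.0, -36.0] [182.0, -139.0]
(np.int32(369), np.int32(163)) [163.0, -54.0] [178.0, -159.0]
(np.int32(374), np.int32(168)) [148.0, -69.0] [162.0, -175.0]
(np.int32(382), np.int32(163)) [130.0, -43.0] [141.0, -147.0]
(np.int32(387), np.int32(166)) [116.0, -50.0] [125.0, -155.0]
(np.int32(391), np.int32(177)) [101.0, -88.0] [109.0, -197.0]
(np.int32(389), np.int32(180)) [105.0, -102.0] [113.0, -212.0]
(np.int32(385), np.int32(178)) [116.0, -98.0] [125.0, -208.0]
(np.int32(384), np.int32(170)) [122.0, -68.0] [132.0, -174.0]
(np
[... 425 characters left out ...]
nt32(404), np.int32(161)) [75.0, -18.0] [80.0, -119.0]
(np.int32(396), np.int32(160)) [96.0, -21.0] [103.0, -122.0]
(np.int32(394), np.int32(154)) [103.0, -1.0] [111.0, -101.0]
(np.int32(397), np.int32(150)) [97.0, 15.0] [105.0, -83.0]
(np.int32(404), np.int32(151)) [80.0, 17.0] [86.0, -81.0]
(np.int32(407), np.int32(155)) [71.0, 5.0] [76.0, -94.0]
(np.int32(412), np.int32(151)) [61.0, 22.0] [64.0, -74.0]
(np.int32(421), np.int32(153)) [39.0, 22.0] [40.0, -74.0]
(np.int32(423), np.int32(149)) [36.0, 37.0] [37.0, -58.0]
(np.int32(426), np.int32(150)) [29.0, 36.0] [29.0, -59.0]
(np.int32(427), np.int32(141)) [31.0, 66.0] [31.0, -26.0]
(np.int32(389), np.int32(133)) [123.0, 65.0] [133.0, -27.0]
```

Call:
{"api": "send_rows", "payload": {"increments": [{"dx":-0.02,"dy":0,"dz":-0.05,"yaw":0,"claw":1},{"dx":-0.06,"dy":0.01,"dz":-0.096,"yaw":-0.01,"claw":1},{"dx":-0.12,"dy":0.02,"dz":-0.096,"yaw":-0.02,"claw":1},{"dx":-0.2,"dy":0.04,"dz":-0.096,"yaw":-0.03,"claw":1},{"dx":-0.28,"dy":0.05,"dz":-0.096,"yaw":-0.04,"claw":1},{"dx":-0.36,"dy":0.07,"dz":-0.096,"yaw":-0.05,"claw":1},{"dx":-0.44,"dy":0.08,"dz":-0.096,"yaw":-0.06,"claw":1},{"dx":-0.52,"dy":0.1,"dz":-0.096,"yaw":-0.07,"claw":1},{"dx":-0.58,"dy":0.11,"dz":-0.096,"yaw":-0.08,"claw":1},{"dx":-0.63,"dy":0.123,"dz":-0.096,"yaw":-0.086,"claw":1},{"dx":-0.656,"dy":0.123,"dz":-0.096,"yaw":-0.086,"claw":1},{"dx":-0.656,"dy":0.123,"dz":-0.096,"yaw":-0.086,"claw":1},{"dx":-0.656,"dy":0.123,"dz":-0.096,"yaw":-0.086,"claw":1}]}}

```text
time: 5.6
tool_pos: [0.5186, -0.044, 0.2309]
tool_rot: [-0.0, 0.714, 0.701, 0.0]
contact_force: [-0.0, 0.2, -2.7]
gripper_width: 0.505
grasp_force: 62.0
```

```bash
cat >> h.py <<'E'
def bounds(n='top',a=300):
    m,c=mask(grab(n))
    for k in c:
        if cv2.contourArea(k)>a: print(n,cv2.contourArea(k),[(p,np.round(np.array([plane(n,*p,o) for o in(.048,-.048)])*1000).tolist()) for p in [tuple(map(int,q)) for q in cv2.approxPolyDP(k,4,True)[:,0]]])
E
python3 - <<'E'
from h import *
to([.5205,-.044,.102],-1); bounds()
E
```

```text
t 5.6 pos [ 0.5186 -0.044   0.2309] yang -1.1 F [-0.   0.2 -2.7] w 0.505 g 62.0 j [-0.23 -0.2   1.85  0.    1.49 -0.21]
units d [-0.     0.004  0.258] yaw -0.001
[[0.018, 1.0, -0.001], [1.0, -0.018, 0.001], [0.001, -0.001, -1.0]]
top 729.5 [((381, 225), [[116.0, -47.0], [-255.0, 1860.0]]), ((389, 229), [[181.0, -267.0], [-339.0, 2146.0]]), ((392, 246), [[-2089.0, 9979.0], [2609.0, -11165.0]]), ((388, 269), [[-183.0, 1438.0], [134.0, -70.0]]), ((407, 269), [[-215.0, 1436.0], [175.0, -67.0]]), ((406, 226), [[184.0, -96.0], [-343.0, 1924.0]])]
```

Call:
{"api": "send_rows", "payload": {"increments": [{"dx":0.016,"dy":0.004,"dz":0.06,"yaw":0,"claw":1},{"dx":0.016,"dy":0.004,"dz":0.12,"yaw":0,"claw":1},{"dx":0.016,"dy":0.004,"dz":0.18,"yaw":0,"claw":1},{"dx":0.016,"dy":0.004,"dz":0.23,"yaw":0,"claw":1},{"dx":0.016,"dy":0.004,"dz":0.25,"yaw":0,"claw":1},{"dx":0.016,"dy":0.004,"dz":0.25,"yaw":0,"claw":1},{"dx":-0.01,"dy":0.004,"dz":0.25,"yaw":0,"claw":1},{"dx":-0.03,"dy":0.004,"dz":0.25,"yaw":0,"claw":1},{"dx":-0.03,"dy":0.004,"dz":0.25,"yaw":0,"claw":1}]}}

```text
time: 6.78
tool_pos: [0.522, -0.0563, 0.1089]
tool_rot: [-0.002, 0.714, 0.7, 0.005]
contact_force: [-1.0, 18.0, 3.7]
gripper_width: 0.508
grasp_force: 62.6
```

Run:
```python
from h import *
to([.5205,-.044,.102],-1)
t=grab('top')[190:300,290:430]; s=grab('scene')[110:230,200:352]
cv2.imwrite('pics/v3.png',np.hstack([cv2.resize(t,(400,314)),cv2.resize(s,(398,314))]))
```

```text
t 6.78 pos [ 0.522  -0.0563  0.1089] yang -1.2 F [-1.  18.   3.7] w 0.508 g 62.6 j [-0.26 -0.08  1.96  0.01  1.26 -0.24]
units d [ 0.024 -0.004  0.014] yaw -0.002
[[0.02, 1.0, 0.004], [1.0, -0.02, 0.01], [0.01, 0.003, -1.0]]
```

View pics/v3.png

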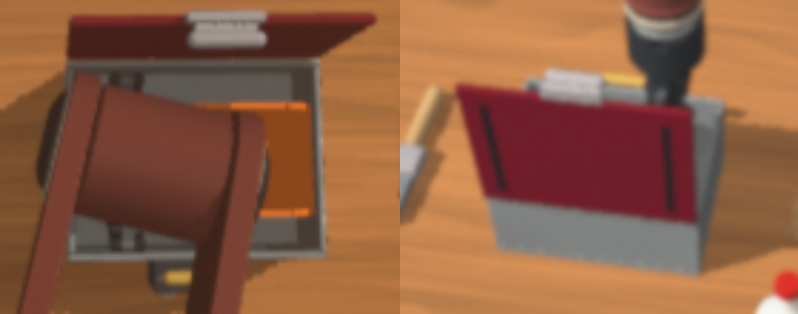

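Call:
{"api": "send_rows", "payload": {"increments": [{"dx":-0.005,"dy":0,"dz":-0.015,"yaw":0,"claw":1},{"dx":-0.011,"dy":0,"dz":-0.03,"yaw":0,"claw":1},{"dx":-0.018,"dy":0,"dz":-0.045,"yaw":0,"claw":1},{"dx":-0.025,"dy":0,"dz":-0.059,"yaw":0,"claw":1},{"dx":-0.025,"dy":0,"dz":-0.059,"yaw":0,"claw":1}]}}

```text
time: 7.5
tool_pos: [0.5218, -0.0706, 0.1385]
tool_rot: [-0.0, 0.714, 0.7, 0.004]
contact_force: [1.2, 11.2, 1.7]
gripper_width: 0.505
grasp_force: 61.4
```

```bash
cat >> h.py <<'E'
def lip():
    # rightmost orange edge mid in top view, with lip at wall plane: report extreme corners
    m,c=mask(grab('top')); k=np.vstack([q for q in c if cv2.contourArea(q)>40])[:,0]; k=k[(k[:,0]>300)&(k[:,0]<430)&(k[:,1]>190)&(k[:,1]<310)]
    print('orange',k.min(0),k.max(0)); 
    for z in(.02,.05,.08,.11): print(z,'right edge y',onz('top',k[:,0].max()+.5,np.median(k[:,1]),z)[1].round(3))
    return m
E
python3 - <<'E'
from h import *
to([0,0,0]); lip()
E
```

```text
t 7.5 pos [ 0.5218 -0.0706  0.1385] yang -1.1 F [ 1.2 11.2  1.7] w 0.505 g 61.4 j [-0.28 -0.11  1.93  0.01  1.32 -0.26]
units d [ 0.12  -1.047  0.273] yaw None
[[0.019, 1.0, 0.004], [1.0, -0.019, 0.006], [0.006, 0.004, -1.0]]
orange [372 226] [399 265]
0.02 right edge y -0.245
0.05 right edge y -0.237
0.08 right edge y -0.23
0.11 right edge y -0.223
```

Call:
{"api": "send_rows", "payload": {"increments": [{"dx":-0.016,"dy":0,"dz":-0.027,"yaw":0,"claw":1},{"dx":-0.034,"dy":0,"dz":-0.053,"yaw":0,"claw":1},{"dx":-0.054,"dy":0,"dz":-0.078,"yaw":0,"claw":1},{"dx":-0.076,"dy":0,"dz":-0.102,"yaw":0,"claw":1},{"dx":-0.1,"dy":0,"dz":-0.123,"yaw":0,"claw":1},{"dx":-0.125,"dy":0,"dz":-0.142,"yaw":0,"claw":1},{"dx":-0.125,"dy":0,"dz":-0.142,"yaw":0,"claw":1}]}}

```text
time: 8.43
tool_pos: [0.5192, -0.1362, 0.2077]
tool_rot: [0.001, 0.714, 0.7, -0.0]
contact_force: [-0.2, 2.0, -2.1]
gripper_width: 0.503
grasp_force: 63.1
```

Run:
```python
from h import *
to([0,0,0]); lip()
t=grab('top')[190:300,290:430]; s=grab('scene')[110:230,200:352]
cv2.imwrite('pics/v4.png',np.hstack([cv2.resize(t,(400,314)),cv2.resize(s,(398,314))]))
```

```text
t 8.43 pos [ 0.5192 -0.1362  0.2077] yang -1.2 F [-0.2  2.  -2.1] w 0.503 g 63.1 j [-0.39 -0.14  1.84 -0.    1.44 -0.37]
units d [ 0.252 -1.044  0.415] yaw None
[[0.021, 1.0, 0.001], [1.0, -0.021, -0.001], [-0.001, 0.001, -1.0]]
orange [343 227] [359 266]
0.02 right edge y -0.137
0.05 right edge y -0.133
0.08 right edge y -0.129
0.11 right edge y -0.125
```

View pics/v4.png

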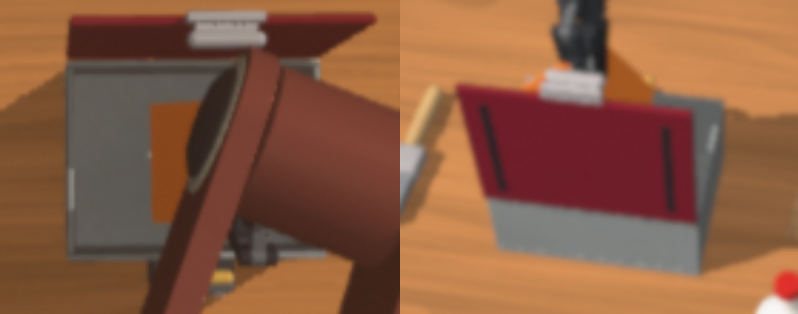

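Call:
{"api": "send_rows", "payload": {"increments": [{"dx":0.02,"dy":0,"dz":0.0,"yaw":0,"claw":1},{"dx":0.02,"dy":0,"dz":0.03,"yaw":0,"claw":1},{"dx":0.02,"dy":0,"dz":0.06,"yaw":0,"claw":1},{"dx":0.02,"dy":0,"dz":0.08,"yaw":0,"claw":1},{"dx":0.0,"dy":0,"dz":0.07,"yaw":0,"claw":1},{"dx":-0.03,"dy":0,"dz":0.06,"yaw":0,"claw":1},{"dx":-0.06,"dy":0,"dz":0.05,"yaw":0,"claw":1},{"dx":-0.09,"dy":0,"dz":0.04,"yaw":0,"claw":1},{"dx":-0.125,"dy":0,"dz":0.036,"yaw":0,"claw":1},{"dx":-0.155,"dy":0,"dz":0.032,"yaw":0,"claw":1},{"dx":-0.186,"dy":0,"dz":0.03,"yaw":0,"claw":1},{"dx":-0.22,"dy":0,"dz":0.034,"yaw":0,"claw":1},{"dx":-0.252,"dy":0,"dz":0.036,"yaw":0,"claw":1},{"dx":-0.284,"dy":0,"dz":0.036,"yaw":0,"claw":1},{"dx":-0.284,"dy":0,"dz":0.036,"yaw":0,"claw":1}]}}

```text
time: 10.45
tool_pos: [0.5154, -0.2774, 0.1873]
tool_rot: [-0.002, 0.714, 0.7, -0.0]
contact_force: [-0.3, 4.3, -4.2]
gripper_width: 0.499
grasp_force: 62.1
```

Run:
```python
from h import *
to([0,0,0]); lip()
t=grab('top')[190:300,290:430]; s=grab('scene')[70:230,180:384]
cv2.imwrite('pics/v5.png',np.hstack([cv2.resize(t,(400,314)),cv2.resize(s,(400,314))]))
```

```text
t 10.45 pos [ 0.5154 -0.2774  0.1873] yang -1.2 F [-0.3  4.3 -4.2] w 0.499 g 62.1 j [-0.62 -0.01  1.75 -0.    1.4  -0.6 ]
units d [ 0.533 -1.041  0.378] yaw None
[[0.02, 1.0, -0.003], [1.0, -0.02, 0.002], [0.002, -0.003, -1.0]]
orange [371 226] [417 268]
0.02 right edge y -0.291
0.05 right edge y -0.282
0.08 right edge y -0.274
0.11 right edge y -0.265
```

View pics/v5.png

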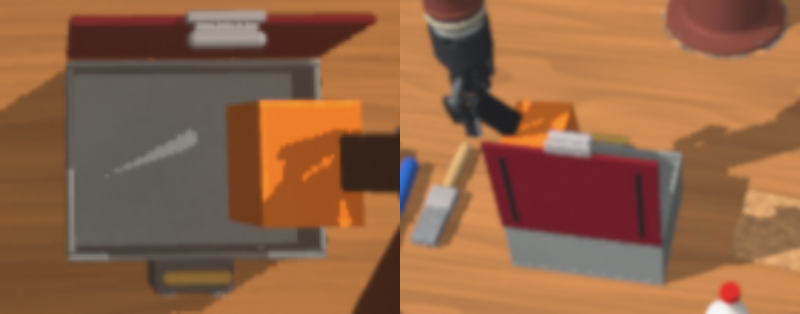

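Call:
{"api": "send_rows", "payload": {"increments": [{"dx":0.04,"dy":0,"dz":0,"yaw":0,"claw":1},{"dx":0.08,"dy":0,"dz":-0.02,"yaw":0,"claw":1},{"dx":0.12,"dy":0,"dz":-0.04,"yaw":0,"claw":1},{"dx":0.15,"dy":0,"dz":-0.06,"yaw":0,"claw":1},{"dx":0.15,"dy":0,"dz":-0.09,"yaw":0,"claw":1},{"dx":0.15,"dy":0,"dz":-0.12,"yaw":0,"claw":1},{"dx":0.15,"dy":0,"dz":-0.15,"yaw":0,"claw":1},{"dx":0.15,"dy":0,"dz":-0.15,"yaw":0,"claw":1}]}}

```text
time: 11.6
tool_pos: [0.5186, -0.2027, 0.266]
tool_rot: [0.002, 0.714, 0.7, 0.0]
contact_force: [-0.1, -0.6, -2.6]
gripper_width: 0.507
grasp_force: 61.5
```

Run:
```python
from h import *
to([0,0,0]); lip()
t=grab('top')[190:300,290:430]; s=grab('scene')[70:230,180:384]
cv2.imwrite('pics/v6.png',np.hstack([cv2.resize(t,(400,314)),cv2.resize(s,(400,314))]))
```

```text
t 11.6 pos [ 0.5186 -0.2027  0.266 ] yang -1.1 F [-0.1 -0.6 -2.6] w 0.507 g 61.5 j [-0.51 -0.13  1.73 -0.    1.54 -0.49]
units d [ 0.386 -1.047  0.528] yaw None
[[0.02, 1.0, 0.003], [1.0, -0.02, -0.002], [-0.002, 0.003, -1.0]]
orange [350 222] [391 270]
0.02 right edge y -0.223
0.05 right edge y -0.216
0.08 right edge y -0.209
0.11 right edge y -0.203
```

View pics/v6.png

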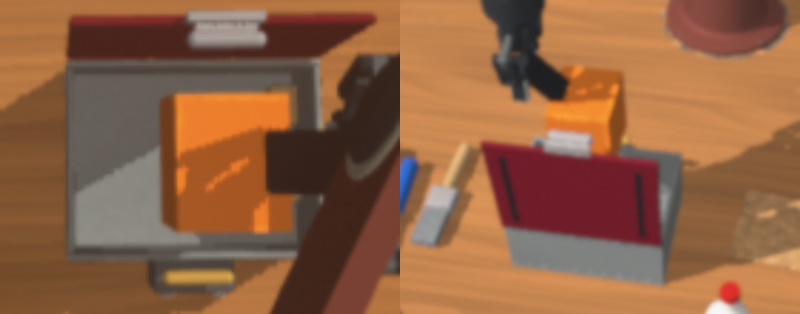

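Call:
{"api": "send_rows", "payload": {"increments": [{"dx":0.0,"dy":0,"dz":-0.07,"yaw":0,"claw":1},{"dx":0.0,"dy":0,"dz":0.0,"yaw":0,"claw":1},{"dx":0.05,"dy":0,"dz":-0.07,"yaw":0,"claw":1},{"dx":0.05,"dy":0,"dz":0.0,"yaw":0,"claw":1},{"dx":0.12,"dy":0,"dz":-0.05,"yaw":0,"claw":1},{"dx":0.19,"dy":0,"dz":-0.05,"yaw":0,"claw":1},{"dx":0.19,"dy":0,"dz":-0.05,"yaw":0,"claw":1}]}}

```text
time: 12.62
tool_pos: [0.5194, -0.1051, 0.2882]
tool_rot: [-0.001, 0.713, 0.701, -0.0]
contact_force: [0.5, -1.6, -2.3]
gripper_width: 0.5
grasp_force: 61.9
```

Run:
```python
from h import *
to([0,0,0]); lip()
t=grab('top')[190:300,290:430]; s=grab('scene')[50:230,180:409]
cv2.imwrite('pics/v7.png',np.hstack([cv2.resize(t,(400,314)),cv2.resize(s,(400,314))]))
```

```text
t 12.62 pos [ 0.5194 -0.1051  0.2882] yang -0.9 F [ 0.5 -1.6 -2.3] w 0.5 g 61.9 j [-0.34 -0.2   1.76  0.    1.58 -0.32]
units d [ 0.193 -1.041  0.577] yaw None
[[0.016, 1.0, -0.001], [1.0, -0.016, 0.001], [0.001, -0.001, -1.0]]
orange [303 223] [343 272]
0.02 right edge y -0.095
0.05 right edge y -0.092
0.08 right edge y -0.09
0.11 right edge y -0.087
```

View pics/v7.png

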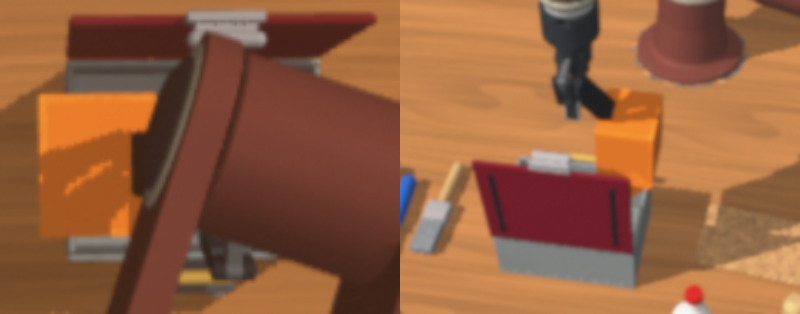

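Call:
{"api": "send_rows", "payload": {"increments": [{"dx":0.03,"dy":0,"dz":0.03,"yaw":0,"claw":1},{"dx":0.06,"dy":0,"dz":-0.05,"yaw":0,"claw":1},{"dx":0.06,"dy":0,"dz":0.03,"yaw":0,"claw":1},{"dx":0.06,"dy":0,"dz":-0.05,"yaw":0,"claw":1},{"dx":0.06,"dy":0,"dz":-0.05,"yaw":0,"claw":1}]}}

```text
time: 13.4
tool_pos: [0.521, -0.0769, 0.315]
tool_rot: [0.002, 0.714, 0.7, 0.001]
contact_force: [0.7, -0.0, -1.4]
gripper_width: 0.502
grasp_force: 62.5
```

```bash
cat >> h.py <<'E'
def pieces():
    im=grab('top'); H,S,V=cv2.split(cv2.cvtColor(im,cv2.COLOR_BGR2HSV))
    q=np.array([proj('top',P) for P in([.595,-.022,.05],[.595,-.225,.05],[.445,-.225,.05],[.445,-.022,.05])]).astype(np.int32)
    r=np.zeros(S.shape,np.uint8); cv2.fillConvexPoly(r,q,1); print('roi',q.min(0),q.max(0))
    m=((S>85)&(r>0)).astype(np.uint8); n,L,a,c=cv2.connectedComponentsWithStats(m)
    for i in range(1,n):
        if a[i,4]>12: k=L==i; print(a[i].tolist(),'hsv',H[k].mean().round(),S[k].mean().round(),V[k].mean().round(),'xy',onz('top',*c[i],.03)[:2].round(3))
E
python3 - <<'E'
from h import *
to([0,0,0]); pieces()
E
```

```text
t 13.4 pos [ 0.521  -0.0769  0.315 ] yang -1.1 F [ 0.7 -0.  -1.4] w 0.502 g 62.5 j [-0.29 -0.22  1.73  0.    1.63 -0.27]
units d [ 0.134 -1.047  0.626] yaw None
[[0.019, 1.0, 0.004], [1.0, -0.019, -0.001], [-0.001, 0.004, -1.0]]
roi [315 215] [396 276]
[315, 215, 82, 62, 4651] hsv 7.0 148.0 109.0 xy [ 0.519 -0.126]
```

Call:
{"api": "send_rows", "payload": {"increments": [{"dx":0.04,"dy":0,"dz":-0.05,"yaw":0,"claw":1},{"dx":0.1,"dy":0,"dz":-0.06,"yaw":0.1,"claw":1},{"dx":0.2,"dy":-0.02,"dz":-0.06,"yaw":0.2,"claw":1},{"dx":0.28,"dy":-0.04,"dz":-0.06,"yaw":0.32,"claw":1},{"dx":0.35,"dy":-0.05,"dz":-0.06,"yaw":0.44,"claw":1},{"dx":0.354,"dy":-0.05,"dz":-0.06,"yaw":0.56,"claw":1},{"dx":0.354,"dy":-0.05,"dz":-0.06,"yaw":0.68,"claw":1},{"dx":0.354,"dy":-0.05,"dz":-0.06,"yaw":0.8,"claw":1},{"dx":0.354,"dy":-0.05,"dz":-0.06,"yaw":0.92,"claw":1},{"dx":0.354,"dy":-0.05,"dz":-0.06,"yaw":1.0,"claw":1},{"dx":0.354,"dy":-0.05,"dz":-0.06,"yaw":1.0,"claw":1}]}}

```text
time: 14.82
tool_pos: [0.4988, 0.1007, 0.3436]
tool_rot: [-0.0, 1.0, 0.026, 0.0]
contact_force: [-0.3, -0.1, -2.4]
gripper_width: 0.505
grasp_force: 62.6
```

Run:
```python
from h import *
to([.48,.12,.34],-1); pieces()
print('glue',onz('top',272,173,.15),'orange lip dbg')
```

```text
t 14.82 pos [0.4988 0.1007 0.3436] yang -87.0 F [-0.3 -0.1 -2.4] w 0.505 g 62.6 j [ 0.05 -0.27  1.73  0.    1.68  1.57]
units d [-0.036 -0.041  0.007] yaw -1.0
[[0.999, 0.053, 0.0], [0.053, -0.999, 0.0], [0.0, -0.0, -1.0]]
roi [315 215] [396 276]
[383, 220, 12, 14, 155] hsv 16.0 119.0 114.0 xy [ 0.568 -0.214]
[379, 236, 17, 25, 275] hsv 14.0 122.0 98.0 xy [ 0.511 -0.208]
glue [0.69388317 0.07976905 0.15      ] orange lip dbg
```

Run:
```python
from h import *
im=grab('top','t8'); h=cv2.cvtColor(im,cv2.COLOR_BGR2HSV)
for c in(1,2):
    print('SV'[c-1]); 
    for v in range(212,280,4): print(v,h[v,340:402:3,c].tolist())
```

```text
S
212 [33, 32, 33, 30, 33, 36, 33, 30, 33, 33, 35, 33, 35, 36, 36, 38, 36, 40, 40, 38, 34]
216 [31, 29, 33, 28, 28, 31, 31, 31, 34, 31, 30, 28, 31, 28, 33, 33, 33, 38, 57, 61, 26]
220 [26, 27, 24, 27, 27, 27, 27, 29, 26, 24, 27, 27, 29, 29, 37, 107, 106, 105, 68, 61, 29]
224 [24, 27, 24, 27, 27, 24, 24, 24, 24, 27, 27, 27, 24, 29, 58, 126, 125, 125, 84, 57, 30]
228 [27, 27, 27, 24, 24, 24, 24, 24, 24, 24, 24, 24, 26, 26, 40, 125, 124, 125, 90, 57, 32]
232 [24, 22, 24, 21, 21, 24, 24, 24, 24, 24, 26, 24, 24, 26, 40, 123, 121, 123, 81, 55, 36]
236 [24, 24, 22, 24, 21, 14, 17, 24, 24, 24, 26, 24, 24, 26, 66, 92, 50, 27, 52, 54, 38]
240 [27, 24, 23, 13, 13, 13, 16, 21, 24, 24, 23, 23, 24, 109, 131, 134, 138, 80, 55, 55, 39]
244 [17, 15, 15, 15, 15, 13, 13, 19, 24, 21, 21, 24, 24, 76, 129, 131, 135, 42, 54, 57, 45]
248 [14, 15, 13, 15, 15, 15, 15, 21, 21, 23, 21, 24, 23, 26, 40, 124, 93, 94, 61, 54, 49]
252 [15, 15, 15, 17, 15, 13, 15, 24, 24, 21, 24, 24, 24, 24, 98, 123, 125, 126, 124, 59, 46]
256 [15, 15, 13, 15, 15, 15, 15, 24, 21, 24, 24, 24, 26, 26, 78, 123, 127, 126, 126, 71, 51]
26
[... 1352 characters left out ...]
 104, 92, 71, 71, 78]
252 [133, 133, 133, 135, 135, 135, 137, 96, 96, 96, 97, 97, 97, 97, 68, 112, 157, 130, 128, 73, 77]
256 [133, 134, 133, 134, 135, 135, 136, 96, 96, 97, 96, 97, 97, 97, 78, 118, 189, 138, 138, 79, 75]
260 [133, 134, 132, 133, 135, 136, 134, 96, 95, 96, 96, 96, 97, 98, 97, 99, 116, 123, 86, 71, 73]
264 [137, 134, 135, 135, 135, 136, 128, 96, 95, 97, 97, 97, 97, 95, 95, 97, 97, 97, 74, 72, 73]
268 [136, 136, 137, 135, 134, 134, 101, 95, 97, 98, 97, 97, 97, 96, 98, 97, 98, 97, 74, 72, 73]
272 [137, 136, 136, 137, 135, 136, 119, 96, 96, 97, 96, 97, 97, 98, 97, 98, 97, 97, 76, 73, 74]
276 [101, 101, 101, 101, 96, 97, 97, 91, 90, 87, 84, 84, 84, 84, 82, 74, 74, 74, 73, 75, 78]
```

Run:
```python
from h import *
a=cv2.imread('pics/top0.png').astype(int); b=cv2.imread('pics/t8.png').astype(int)
d=(abs(a-b).max(2)>25).astype(np.uint8)
n,L,s,c=cv2.connectedComponentsWithStats(d)
for i in range(1,n):
    if s[i,4]>15: k=L==i; print(s[i].tolist(),b[k].mean(0).round())
h=cv2.cvtColor(b.astype(np.uint8),cv2.COLOR_BGR2HSV)
print('dark blob extents'); m=((h[:,:,1]>85)&(h[:,:,2]<85)).astype(np.uint8); m[:,:310]=0;m[:210]=0;m[285:]=0;m[:,400:]=0
n,L,s,c=cv2.connectedComponentsWithStats(m); print(s[1:].tolist())
```

```text
[63, 196, 223, 204, 22048] [ 41.  63. 112.]
[383, 220, 11, 13, 133] [ 60.  90. 116.]
[379, 236, 18, 25, 255] [50. 73. 97.]
[0, 376, 47, 24, 543] [ 60.  94. 121.]
dark blob extents
[[345, 210, 20, 1, 20], [394, 228, 1, 3, 3], [379, 236, 13, 20, 133], [392, 248, 2, 1, 2], [383, 257, 1, 2, 2], [342, 283, 1, 2, 2], [371, 283, 1, 1, 1]]
```

Call:
{"api": "send_rows", "payload": {"increments": [{"dx":0.02,"dy":0.06,"dz":-0.04,"yaw":-0.1,"claw":1},{"dx":0.04,"dy":0.14,"dz":-0.04,"yaw":-0.22,"claw":1},{"dx":0.06,"dy":0.24,"dz":-0.04,"yaw":-0.34,"claw":1},{"dx":0.08,"dy":0.34,"dz":-0.04,"yaw":-0.46,"claw":1},{"dx":0.099,"dy":0.42,"dz":-0.04,"yaw":-0.58,"claw":1},{"dx":0.099,"dy":0.449,"dz":-0.04,"yaw":-0.7,"claw":1},{"dx":0.099,"dy":0.449,"dz":-0.04,"yaw":-0.82,"claw":1},{"dx":0.099,"dy":0.449,"dz":-0.04,"yaw":-0.94,"claw":1},{"dx":0.099,"dy":0.449,"dz":-0.04,"yaw":-1.0,"claw":1}]}}

```text
time: 16.05
tool_pos: [0.5599, -0.1213, 0.3637]
tool_rot: [0.0, 0.712, 0.702, 0.0]
contact_force: [-0.1, -0.1, -1.5]
gripper_width: 0.501
grasp_force: 63.3
```

Call:
{"api": "send_rows", "payload": {"increments": [{"dx":0,"dy":0,"dz":0,"yaw":-0.12,"claw":1},{"dx":0,"dy":0,"dz":0,"yaw":-0.24,"claw":1},{"dx":0,"dy":0,"dz":0,"yaw":-0.36,"claw":1},{"dx":0,"dy":0,"dz":0,"yaw":-0.48,"claw":1},{"dx":0,"dy":0,"dz":0,"yaw":-0.6,"claw":1},{"dx":0,"dy":0,"dz":0,"yaw":-0.72,"claw":1},{"dx":0,"dy":0,"dz":0,"yaw":-0.84,"claw":1},{"dx":0,"dy":0,"dz":0,"yaw":-0.96,"claw":1},{"dx":0,"dy":0,"dz":0,"yaw":-1.0,"claw":1},{"dx":0,"dy":0,"dz":0,"yaw":-1.0,"claw":1}]}}

```text
time: 17.3
tool_pos: [0.5599, -0.1211, 0.3638]
tool_rot: [0.0, 0.045, 0.999, -0.0]
contact_force: [-0.1, 0.3, -1.8]
gripper_width: 0.506
grasp_force: 63.3
```

Run:
```python
from h import *
to([.56,-.12,.36],-89)
im=grab('scene','s9'); m,c=mask(im); h=cv2.cvtColor(im,cv2.COLOR_BGR2HSV)
G,d,l=frame(); print('G',G,'d',d)
for k in c:
    if cv2.contourArea(k)>80: print(cv2.boundingRect(k),cv2.contourArea(k))
# expected lip/floor pixels for 95 deg
th=np.radians(95)
def tp(x,y,z): 
    x+=.099; z-=.101; return proj('scene',G+d*(x*np.cos(th)+z*np.sin(th))+l*y+np.array([0,0,-x*np.sin(th)+z*np.cos(th)]))
for P in([.075,.048,.055],[.075,-.048,.055],[.025,.043,.005],[.025,-.043,.005],[-.065,.043,.005],[-.065,-.043,.005],[-.07,.048,.08],[-.07,-.048,.08]): print(P,tp(*P).round())
```

```text
t 17.3 pos [ 0.5599 -0.1211  0.3638] yang 84.9 F [-0.1  0.3 -1.8] w 0.506 g 63.3 j [-0.34 -0.12  1.56  0.    1.7  -1.82]
units d [-0.     0.002  0.008] yaw -0.071
[[-0.996, 0.089, 0.001], [0.089, 0.996, -0.0], [-0.001, 0.0, -1.0]]
G [ 0.55983384 -0.1210613   0.38283523] d [ 0.99594484 -0.08996593  0.        ]
(257, 70, 46, 59) 1317.5
[0.075, 0.048, 0.055] [299. 130.]
[0.075, -0.048, 0.055] [263. 124.]
[0.025, 0.043, 0.005] [301. 102.]
[0.025, -0.043, 0.005] [268.  97.]
[-0.065, 0.043, 0.005] [299.  75.]
[-0.065, -0.043, 0.005] [264.  70.]
[-0.07, 0.048, 0.08] [292.  96.]
[-0.07, -0.048, 0.08] [252.  90.]
```

Run:
```python
from h import *
im=cv2.imread('pics/s9.png'); h=cv2.cvtColor(im,cv2.COLOR_BGR2HSV)
for v in range(68,134,4): print(v,' '.join('%d/%d/%d'%tuple(h[v,u]) for u in range(256,308,4)))
```

```text
68 120/15/52 110/18/43 100/18/43 113/19/54 113/21/48 105/24/43 10/143/93 14/189/237 0/3/73 113/18/56 12/157/164 14/158/213 14/153/205
72 113/19/55 8/86/65 9/111/85 170/26/59 113/19/54 105/24/42 6/69/59 14/204/240 9/138/139 170/14/56 14/204/237 16/201/243 13/155/197
76 113/20/52 13/202/224 14/205/240 14/204/238 9/104/91 113/21/48 120/6/41 13/204/229 8/90/85 8/132/104 14/205/241 13/205/216 13/154/194
80 114/25/51 170/20/39 7/51/45 6/110/65 3/50/61 108/28/45 105/24/43 0/16/48 113/18/56 11/174/129 12/206/186 12/197/136 13/154/185
84 45/5/99 7/74/45 5/61/50 135/12/42 135/11/48 113/19/53 113/20/51 113/20/50 0/29/62 12/203/170 12/201/160 12/200/130 13/155/183
88 40/5/143 9/135/68 12/203/166 12/204/160 12/187/116 8/43/107 110/13/59 11/165/110 12/192/158 13/206/172 13/201/137 12/198/130 13/158/181
92 40/5/141 8/90/51 12/200/130 12/201/141 12/203/162 9/86/136 60/3/80 11/158/97 13/204/161 12/203/161 12/197/132 12/197/131 13/160/187
96 12/82/177 11/170/102 12/198/130 13/199/147 13/205/182 10/132/158 30/3/95 12/185/142 12/204/164 12/205/172 13/199/132 12/199/131 13/162/172
100 12/179/207 13/197/1
[... 599 characters left out ...]
34 13/204/189 12/204/190 12/204/190 12/203/190 12/204/191 13/205/220 16/199/246 12/203/163 13/184/141 13/152/203
120 14/153/205 12/198/204 12/201/141 12/203/190 12/204/190 13/203/190 12/203/191 14/203/240 17/197/246 16/198/246 12/203/176 13/172/153 14/151/194
124 14/151/209 13/167/212 13/171/176 12/189/194 12/199/190 12/203/201 16/199/245 16/197/246 17/197/246 16/198/246 12/205/183 13/164/168 14/152/198
128 13/152/210 14/152/211 13/152/213 14/153/214 13/151/214 14/155/216 14/162/224 14/172/231 14/180/240 15/187/244 12/198/204 13/158/184 14/152/199
132 14/152/199 14/152/200 14/153/204 14/151/204 14/153/207 14/153/207 13/152/208 14/152/208 14/152/208 13/153/209 14/152/208 14/152/208 13/153/208
```

Call:
{"api": "send_rows", "payload": {"increments": [{"dx":0.02,"dy":0,"dz":0,"yaw":0.12,"claw":1},{"dx":0.04,"dy":-0.02,"dz":0,"yaw":0.24,"claw":1},{"dx":0.076,"dy":-0.047,"dz":0,"yaw":0.36,"claw":1},{"dx":0.076,"dy":-0.047,"dz":0,"yaw":0.48,"claw":1},{"dx":0.076,"dy":-0.047,"dz":0,"yaw":0.6,"claw":1},{"dx":0.076,"dy":-0.047,"dz":0,"yaw":0.72,"claw":1},{"dx":0.076,"dy":-0.047,"dz":0,"yaw":0.84,"claw":1},{"dx":0.076,"dy":-0.047,"dz":0,"yaw":0.96,"claw":1},{"dx":0.076,"dy":-0.047,"dz":0,"yaw":1.0,"claw":1},{"dx":0.076,"dy":-0.047,"dz":0.1,"yaw":1.0,"claw":1},{"dx":0.076,"dy":-0.047,"dz":0.2,"yaw":1.0,"claw":1},{"dx":0.076,"dy":-0.047,"dz":0.2,"yaw":1.0,"claw":1}]}}

```text
time: 18.85
tool_pos: [0.5169, -0.14, 0.2584]
tool_rot: [-0.005, 0.714, 0.7, -0.002]
contact_force: [-1.1, 0.7, -1.0]
gripper_width: 0.505
grasp_force: 63.4
```

Run:
```python
from h import *
to([.52,-.14,.165],-1)
```

```text
t 18.85 pos [ 0.5169 -0.14    0.2584] yang -1.1 F [-1.1  0.7 -1. ] w 0.505 g 63.4 j [-0.4  -0.17  1.78 -0.    1.54 -0.38]
units d [-0.001  0.008  0.187] yaw -0.001
[[0.019, 1.0, -0.01], [1.0, -0.019, 0.004], [0.004, -0.01, -1.0]]
```

Call:
{"api": "send_rows", "payload": {"increments": [{"dx":0,"dy":0,"dz":0.08,"yaw":0,"claw":1},{"dx":0,"dy":0,"dz":0.15,"yaw":0,"claw":1},{"dx":0,"dy":0,"dz":0.187,"yaw":0,"claw":1},{"dx":0.02,"dy":0,"dz":0.187,"yaw":0,"claw":1},{"dx":0.042,"dy":0,"dz":0.187,"yaw":0,"claw":1},{"dx":0.08,"dy":0,"dz":0.185,"yaw":0,"claw":1},{"dx":0.114,"dy":0,"dz":0.183,"yaw":0,"claw":1},{"dx":0.114,"dy":0,"dz":0.183,"yaw":0,"claw":1}]}}

```text
time: 19.85
tool_pos: [0.525, -0.0877, 0.181]
tool_rot: [0.009, 0.713, 0.701, -0.0]
contact_force: [-2.5, -12.2, 10.9]
gripper_width: 0.5
grasp_force: 84.8
```

Run:
```python
from h import *
to([.52,-.041,.196],-1); lip()
```

```text
t 19.85 pos [ 0.525  -0.0877  0.181 ] yang -1.0 F [ -2.5 -12.2  10.9] w 0.5 g 84.8 j [-0.3  -0.14  1.89 -0.01  1.38 -0.28]
units d [ 0.093 -0.011 -0.031] yaw 0.0
[[0.017, 1.0, 0.012], [1.0, -0.017, -0.013], [-0.013, 0.012, -1.0]]
orange [307 224] [323 265]
0.02 right edge y -0.042
0.05 right edge y -0.041
0.08 right edge y -0.04
0.11 right edge y -0.038
```

Call:
{"api": "send_rows", "payload": {"increments": [{"dx":0.02,"dy":0,"dz":-0.005,"yaw":0,"claw":1},{"dx":0.04,"dy":0,"dz":-0.01,"yaw":0,"claw":1},{"dx":0.06,"dy":0,"dz":-0.015,"yaw":0,"claw":1},{"dx":0.08,"dy":0,"dz":-0.02,"yaw":0,"claw":1},{"dx":0.1,"dy":0,"dz":-0.02,"yaw":0,"claw":1},{"dx":0.1,"dy":0,"dz":-0.02,"yaw":0,"claw":1}]}}

```text
time: 20.65
tool_pos: [0.5267, -0.0359, 0.1927]
tool_rot: [0.008, 0.713, 0.701, 0.003]
contact_force: [-1.8, -6.0, 17.3]
gripper_width: 0.504
grasp_force: 94.0
```

Run:
```python
from h import *
to([.52,-.041,.196],-1); lip()
```

```text
t 20.65 pos [ 0.5267 -0.0359  0.1927] yang -1.0 F [-1.8 -6.  17.3] w 0.504 g 94.0 j [-0.21 -0.17  1.89 -0.    1.4  -0.19]
units d [-0.01  -0.013 -0.007] yaw -0.0
[[0.018, 1.0, 0.015], [1.0, -0.018, -0.008], [-0.008, 0.015, -1.0]]Traceback (most recent call last):
  File "<stdin>", line 2, in <module>
  File "h.py", line 46, in lip
    m,c=mask(grab('top')); k=np.vstack([q for q in c if cv2.contourArea(q)>40])[:,0]; k=k[(k[:,0]>300)&(k[:,0]<430)&(k[:,1]>190)&(k[:,1]<310)]
                             ~~~~~~~~~^^^^^^^^^^^^^^^^^^^^^^^^^^^^^^^^^^^^^^^^^
    return _nx.concatenate(arrs, 0, dtype=dtype, casting=casting)
           ~~~~~~~~~~~~~~~^^^^^^^^^^^^^^^^^^^^^^^^^^^^^^^^^^^^^^^
ValueError: need at least one array to concatenate
```

Call:
{"api": "send_rows", "payload": {"increments": [{"dx":0,"dy":0,"dz":-0.06,"yaw":0,"claw":1},{"dx":0,"dy":0,"dz":-0.14,"yaw":0,"claw":1},{"dx":0,"dy":0,"dz":-0.22,"yaw":0,"claw":1},{"dx":0.06,"dy":0,"dz":-0.26,"yaw":0,"claw":1},{"dx":0.14,"dy":0,"dz":-0.26,"yaw":0,"claw":1},{"dx":0.24,"dy":0,"dz":-0.26,"yaw":0,"claw":1},{"dx":0.34,"dy":0,"dz":-0.26,"yaw":0,"claw":1},{"dx":0.4,"dy":0,"dz":-0.26,"yaw":0,"claw":1},{"dx":0.4,"dy":0,"dz":-0.26,"yaw":0,"claw":1}]}}

```text
time: 21.82
tool_pos: [0.5254, 0.1687, 0.3148]
tool_rot: [0.0, 0.712, 0.702, 0.002]
contact_force: [0.0, -0.4, -2.4]
gripper_width: 0.502
grasp_force: 92.1
```

Run:
```python
from h import *
to([.49,.284,.2],-7)
bounds('scene',100)
b=grab('top'); h=cv2.cvtColor(b,cv2.COLOR_BGR2HSV); pieces()
```

```text
t 21.82 pos [0.5254 0.1687 0.3148] yang -0.9 F [ 0.  -0.4 -2.4] w 0.502 g 92.1 j [ 0.18 -0.16  1.68  0.    1.62  0.19]
units d [ 0.229 -0.075  0.23 ] yaw 0.072
[[0.015, 1.0, 0.003], [1.0, -0.015, 0.002], [0.002, 0.003, -1.0]]
scene 2102.5 [((413, 126), [[-42.0, -1.0], [-50.0, -89.0]]), ((404, 116), [[-18.0, 26.0], [-24.0, -59.0]]), ((399, 129), [[-12.0, -15.0], [-17.0, -104.0]]), ((392, 126), [[4.0, -8.0], [2.0, -97.0]]), ((391, 110), [[12.0, 38.0], [10.0, -45.0]]), ((360, 125), [[76.0, -16.0], [82.0, -106.0]]), ((356, 140), [[83.0, -66.0], [89.0, -161.0]]), ((383, 138), [[21.0, -49.0], [20.0, -142.0]]), ((354, 151), [[86.0, -103.0], [92.0, -203.0]]), ((353, 162), [[86.0, -143.0], [93.0, -247.0]]), ((383, 166), [[11.0, -144.0], [9.0, -248.0]]), ((412, 153), [[-52.0, -86.0], [-61.0, -184.0]])]
roi [315 215] [396 276]
[383, 220, 12, 14, 154] hsv 16.0 117.0 116.0 xy [ 0.568 -0.214]
[379, 236, 17, 25, 273] hsv 14.0 121.0 100.0 xy [ 0.51  -0.208]
```

Call:
{"api": "send_rows", "payload": {"increments": [{"dx":0.01,"dy":-0.03,"dz":0.1,"yaw":0,"claw":1},{"dx":0.013,"dy":-0.07,"dz":0.2,"yaw":0,"claw":1},{"dx":0.013,"dy":-0.07,"dz":0.29,"yaw":0,"claw":1},{"dx":0.013,"dy":-0.07,"dz":0.34,"yaw":0,"claw":1},{"dx":0.02,"dy":-0.07,"dz":0.366,"yaw":0,"claw":1},{"dx":0.05,"dy":-0.07,"dz":0.376,"yaw":0,"claw":1},{"dx":0.086,"dy":-0.07,"dz":0.384,"yaw":0,"claw":1},{"dx":0.12,"dy":-0.07,"dz":0.4,"yaw":0,"claw":1},{"dx":0.156,"dy":-0.07,"dz":0.418,"yaw":0,"claw":1},{"dx":0.156,"dy":-0.07,"dz":0.418,"yaw":0,"claw":1}]}}

```text
time: 23.22
tool_pos: [0.494, 0.2457, 0.1062]
tool_rot: [0.001, 0.714, 0.7, 0.002]
contact_force: [-0.5, 2.0, 4.6]
gripper_width: 0.5
grasp_force: 87.8
```

Run:
```python
from h import *
to([.49,.275,.082],-1)
bounds('scene',100)
```

```text
t 23.23 pos [0.494  0.2457 0.1062] yang -1.1 F [-0.5  2.   4.6] w 0.5 g 87.8 j [ 0.33 -0.01  1.9   0.    1.25  0.35]
units d [ 0.058 -0.009  0.049] yaw -0.001
[[0.019, 1.0, 0.004], [1.0, -0.019, 0.002], [0.002, 0.004, -1.0]]
scene 1916.0 [((410, 160), [[24.0, 63.0], [15.0, -38.0]]), ((368, 160), [[128.0, 44.0], [131.0, -59.0]]), ((362, 166), [[142.0, 18.0], [146.0, -87.0]]), ((359, 190), [[143.0, -80.0], [148.0, -197.0]]), ((379, 201), [[85.0, -117.0], [83.0, -237.0]]), ((410, 201), [[1.0, -99.0], [-11.0, -217.0]]), ((412, 180), [[8.0, -11.0], [-3.0, -120.0]]), ((408, 169), [[24.0, 29.0], [15.0, -75.0]]), ((405, 175), [[28.0, 5.0], [20.0, -102.0]])]
```

Call:
{"api": "send_rows", "payload": {"increments": [{"dx":0.02,"dy":0,"dz":0.016,"yaw":0,"claw":1},{"dx":0.04,"dy":0,"dz":0.034,"yaw":0,"claw":1},{"dx":0.05,"dy":0,"dz":0.05,"yaw":0,"claw":1},{"dx":0.05,"dy":0,"dz":0.05,"yaw":0,"claw":1}]}}

```text
time: 23.78
tool_pos: [0.4953, 0.2717, 0.0824]
tool_rot: [0.0, 0.714, 0.7, 0.004]
contact_force: [-0.9, 5.2, 7.6]
gripper_width: 0.5
grasp_force: 83.5
```

Run:
```python
from h import *
to([.49,.275,.082],-1)
bounds('scene',100)
```

```text
t 23.77 pos [0.4953 0.2717 0.0824] yang -1.1 F [-0.9  5.2  7.6] w 0.5 g 83.5 j [0.37 0.05 1.88 0.   1.21 0.39]
units d [ 0.006 -0.011  0.001] yaw -0.002
[[0.02, 1.0, 0.006], [1.0, -0.02, 0.005], [0.005, 0.006, -1.0]]
scene 1940.0 [((366, 164), [[158.0, 53.0], [161.0, -52.0]]), ((363, 187), [[159.0, -40.0], [163.0, -155.0]]), ((381, 202), [[105.0, -95.0], [102.0, -216.0]]), ((412, 204), [[20.0, -86.0], [7.0, -206.0]]), ((414, 163), [[38.0, 79.0], [28.0, -23.0]]), ((373, 159), [[142.0, 74.0], [143.0, -28.0]])]
```

Call:
{"api": "send_rows", "payload": {"increments": [{"dx":0,"dy":0,"dz":0,"yaw":0,"claw":-1},{"dx":0,"dy":0,"dz":0,"yaw":0,"claw":-1},{"dx":0,"dy":0,"dz":0,"yaw":0,"claw":-1},{"dx":0,"dy":0,"dz":0,"yaw":0,"claw":-1},{"dx":0,"dy":0,"dz":-0.08,"yaw":0,"claw":-1},{"dx":0,"dy":0,"dz":-0.2,"yaw":0,"claw":-1},{"dx":0,"dy":0,"dz":-0.32,"yaw":0,"claw":-1},{"dx":0,"dy":0,"dz":-0.44,"yaw":0,"claw":-1},{"dx":0,"dy":0,"dz":-0.56,"yaw":0,"claw":-1},{"dx":0.1,"dy":-0.1,"dz":-0.56,"yaw":0,"claw":1},{"dx":0.2,"dy":-0.2,"dz":-0.56,"yaw":0,"claw":1},{"dx":0.2,"dy":-0.2,"dz":-0.56,"yaw":0,"claw":1}]}}

```text
time: 25.32
tool_pos: [0.3923, 0.3732, 0.3585]
tool_rot: [-0.0, 0.713, 0.702, 0.0]
contact_force: [0.4, 0.2, 0.5]
gripper_width: 0.375
grasp_force: 0.0
```

Run:
```python
from h import *
to([.49,.275,.082],-1)
im=grab('top','t10'); m,c=mask(im)
for k in c:
    if cv2.contourArea(k)>200:
        r=cv2.minAreaRect(k); a=cv2.approxPolyDP(k,3,True)[:,0]; print(cv2.contourArea(k),r,[(tuple(map(int,p)),onz('top',*p,.083)[:2].round(3).tolist(),onz('top',*p,.058)[:2].round(3).tolist()) for p in a])
a=cv2.imread('pics/top0.png').astype(int); b=im.astype(int)
d=(abs(a-b).max(2)>30).astype(np.uint8)
n,L,s,c=cv2.connectedComponentsWithStats(d)
for i in range(1,n):
    if s[i,4]>15: print('diff',s[i].tolist(),b[L==i].mean(0).round())
pieces()
```

```text
t 25.32 pos [0.3923 0.3732 0.3585] yang -0.9 F [0.4 0.2 0.5] w 0.375 g 0.0 j [ 0.62 -0.19  1.64  0.    1.7   0.64]
units d [-0.194  0.198  0.553] yaw 0.001
[[0.015, 1.0, 0.0], [1.0, -0.015, 0.0], [0.0, 0.0, -1.0]]
2290.5 ((233.5, 260.0), (40.0, 61.0), 90.0) [((264, 241), [0.537, 0.107], [0.537, 0.11]), ((207, 241), [0.54, 0.246], [0.541, 0.252]), ((203, 279), [0.449, 0.254], [0.447, 0.261]), ((264, 278), [0.447, 0.107], [0.445, 0.11])]
diff [313, 174, 109, 36, 2490] [44. 52. 90.]
diff [383, 221, 2, 12, 23] [48. 68. 87.]
diff [392, 221, 2, 12, 24] [ 57.  85. 109.]
diff [314, 232, 38, 25, 232] [122. 129. 130.]
diff [149, 236, 96, 45, 1926] [ 42.  96. 171.]
diff [236, 236, 35, 9, 108] [ 42.  99. 177.]
diff [379, 236, 13, 23, 150] [37. 51. 70.]
diff [387, 249, 10, 11, 78] [ 67. 102. 132.]
diff [232, 251, 47, 42, 498] [ 59. 112. 178.]
diff [142, 282, 5, 8, 36] [ 58. 106. 163.]
diff [146, 283, 33, 14, 218] [ 43.  78. 120.]
diff [179, 295, 14, 3, 32] [ 43.  79. 123.]
diff [209, 297, 15, 3, 30] [ 59. 108. 167.]
diff [0, 298, 91, 102, 6045] [43. 47. 57.]
roi [315 215] [396 276]
[383, 220, 12, 14, 154] hsv 16.0 118.0 109.0 xy [ 0.568 -0.214]
[379, 236, 17, 25, 273] hsv 14.0 122.0 95.0 xy [ 0.51  -0.208]
```

Run:
```python
from h import *
for f in('top0','t8','t10'):
    im=cv2.imread(f'pics/{f}.png'); H,S,V=cv2.split(cv2.cvtColor(im,cv2.COLOR_BGR2HSV))
    m=(((H>172)|(H<4))&(S>120)&(V>30)).astype(np.uint8); m[:,:305]=0;m[:,430:]=0;m[:160]=0;m[218:]=0
    k=max(cv2.findContours(m,0,1)[0],key=cv2.contourArea)
    print(f,cv2.contourArea(k),[tuple(map(int,p)) for p in cv2.approxPolyDP(k,2,True)[:,0]])
im=cv2.imread('pics/t10.png'); print('tub interior V min, S min',cv2.cvtColor(im,cv2.COLOR_BGR2HSV)[244:276:4,208:262:6].tolist())
# predicted free-edge px for angles; hinge at case +x rim
for a in(1.5,1.6,1.7,1.8,1.9):
    for y in(-.015,-.235):
        P=[.606-.170*np.cos(a)-.0*np.sin(a),y,.0955+.17*np.sin(a)]; print(a,y,proj('top',P).round(1), proj('scene',P).round(1))
im=grab('scene'); H,S,V=cv2.split(cv2.cvtColor(im,cv2.COLOR_BGR2HSV)); m=(((H>170)|(H<4))&(S>150)&(V>60)).astype(np.uint8); m[:,:200]=0;m[:,340:]=0;m[:110]=0;m[230:]=0
k=max(cv2.findContours(m,0,1)[0],key=cv2.contourArea); print('scene now',[tuple(map(int,p)) for p in cv2.approxPolyDP(k,3,True)[:,0]])
```

```text
top0 102.5 [(315, 197), (354, 198)]
t8 91.5 [(315, 197), (353, 198)]
t10 1269.5 [(315, 179), (315, 182), (320, 183), (317, 185), (321, 186), (318, 189), (322, 186), (327, 188), (322, 193), (326, 194), (323, 197), (319, 197), (315, 190), (315, 195), (318, 196), (315, 200), (321, 196), (324, 202), (326, 199), (330, 201), (327, 207), (323, 204), (326, 206), (320, 208), (384, 207), (381, 206), (380, 199), (375, 201), (375, 197), (370, 193), (373, 190), (366, 193), (368, 188), (356, 188), (353, 179)]
tub interior V min, S min [[[12, 214, 112], [12, 213, 139], [13, 212, 159], [12, 208, 159], [12, 209, 160], [12, 209, 160], [12, 208, 159], [12, 211, 140], [12, 211, 140]], [[12, 215, 166], [12, 210, 141], [12, 210, 159], [12, 208, 159], [12, 207, 160], [12, 207, 160], [12, 208, 159], [12, 211, 139], [12, 211, 139]], [[10, 141, 67], [12, 208, 146], [12, 210, 158], [12, 209, 160], [12, 208, 159], [12, 209, 160], [12, 206, 160], [12, 211, 139], [12, 211, 139]], [[10, 118, 56], [12, 209, 149], [13, 208, 158], [12, 208, 159], [12, 209, 160], [12, 209, 167], [12, 212, 208], [12, 213, 139], [12, 21
[... 444 characters left out ...]
[[12, 215, 179], [13, 212, 229], [13, 211, 231], [13, 211, 231], [13, 211, 231], [13, 210, 231], [12, 212, 213], [12, 211, 139], [12, 209, 139]]]
1.5 -0.015 [314.4 210.4] [313.2 142.9]
1.5 -0.235 [422.7 208.2] [222.8 133.4]
1.6 -0.015 [314.2 202. ] [312. 148.]
1.6 -0.235 [422.3 199.8] [220.8 138.2]
1.7 -0.015 [314.  193.8] [310.8 153.6]
1.7 -0.235 [421.7 191.7] [219.  143.7]
1.8 -0.015 [313.8 185.8] [309.7 159.7]
1.8 -0.235 [420.8 183.8] [217.2 149.6]
1.9 -0.015 [313.6 178.3] [308.6 166.4]
1.9 -0.235 [419.7 176.4] [215.6 156. ]
scene now [(217, 156), (234, 184), (226, 164), (229, 161), (241, 185), (301, 192), (296, 173), (300, 170), (305, 193), (311, 193), (307, 167), (279, 163), (271, 166)]
```

Call:
{"api": "send_rows", "payload": {"increments": [{"dx":-0.1,"dy":0.07,"dz":-0.08,"yaw":0,"claw":1},{"dx":-0.984,"dy":0.69,"dz":-0.08,"yaw":0,"claw":1},{"dx":-0.984,"dy":0.69,"dz":-0.08,"yaw":0,"claw":1},{"dx":-0.984,"dy":0.69,"dz":-0.08,"yaw":0,"claw":1},{"dx":-0.984,"dy":0.69,"dz":-0.08,"yaw":0,"claw":1},{"dx":-0.984,"dy":0.69,"dz":-0.08,"yaw":0,"claw":1},{"dx":-0.984,"dy":0.69,"dz":-0.08,"yaw":0,"claw":1},{"dx":-0.984,"dy":0.69,"dz":-0.08,"yaw":0,"claw":1},{"dx":-0.984,"dy":0.69,"dz":-0.08,"yaw":0,"claw":1},{"dx":-0.984,"dy":0.69,"dz":-0.08,"yaw":0,"claw":1},{"dx":-0.984,"dy":0.69,"dz":-0.08,"yaw":0,"claw":1},{"dx":-0.984,"dy":0.69,"dz":-0.08,"yaw":0,"claw":1},{"dx":-0.984,"dy":0.69,"dz":-0.08,"yaw":0,"claw":1}]}}

```text
time: 27.1
tool_pos: [0.7295, -0.1264, 0.3991]
tool_rot: [0.0, 0.714, 0.701, 0.0]
contact_force: [0.4, 0.4, 0.4]
gripper_width: 0.001
grasp_force: 0.0
```

Run:
```python
from h import *
to([.735,-.124,.235],-1)
```

```text
t 27.1 pos [ 0.7295 -0.1264  0.3991] yang -1.1 F [0.4 0.4 0.4] w 0.001 g 0.0 j [-0.27  0.28  1.08  0.    1.78 -0.25]
units d [0.005 0.011 0.328] yaw -0.001
[[0.018, 1.0, 0.001], [1.0, -0.018, -0.0], [-0.0, 0.001, -1.0]]
```

Call:
{"api": "send_rows", "payload": {"increments": [{"dx":0.005,"dy":0.011,"dz":0.12,"yaw":0,"claw":1},{"dx":0.005,"dy":0.011,"dz":0.24,"yaw":0,"claw":1},{"dx":0.005,"dy":0.011,"dz":0.328,"yaw":0,"claw":1},{"dx":0.005,"dy":0.011,"dz":0.328,"yaw":0,"claw":1},{"dx":0.005,"dy":-0.04,"dz":0.328,"yaw":0,"claw":1},{"dx":0.005,"dy":-0.08,"dz":0.328,"yaw":0,"claw":1},{"dx":0.005,"dy":-0.12,"dz":0.328,"yaw":0,"claw":1},{"dx":0.005,"dy":-0.16,"dz":0.328,"yaw":0,"claw":1},{"dx":0.005,"dy":-0.2,"dz":0.328,"yaw":0,"claw":1},{"dx":0.005,"dy":-0.24,"dz":0.328,"yaw":0,"claw":1},{"dx":0.005,"dy":-0.28,"dz":0.328,"yaw":0,"claw":1},{"dx":0.005,"dy":-0.28,"dz":0.328,"yaw":0,"claw":1}]}}

```text
time: 28.6
tool_pos: [0.5908, -0.1218, 0.2386]
tool_rot: [0.003, 0.714, 0.7, 0.001]
contact_force: [-0.3, -0.1, -0.0]
gripper_width: 0.005
grasp_force: 0.0
```

```bash
cat >> h.py <<'E'
def lid():
    im=grab('scene'); H,S,V=cv2.split(cv2.cvtColor(im,cv2.COLOR_BGR2HSV)); m=(((H>170)|(H<4))&(S>150)&(V>60)).astype(np.uint8); m[:,:200]=0;m[:,340:]=0;m[:100]=0;m[230:]=0
    k=np.vstack([q for q in cv2.findContours(m,0,1)[0] if cv2.contourArea(q)>30])[:,0]; print('lid px min',k.min(0),'max',k.max(0), 'at leftmost',k[k[:,0].argmin()],'top at right',k[k[:,0]>295].min(0) if (k[:,0]>295).any() else None)
    for a in(1.4,1.2,1.0,.7,.4,.2,.09,0): print(a,[proj('scene',[.606-.17*np.cos(a)+.008*np.sin(a),y,.0955+.17*np.sin(a)+.008*np.cos(a)]).round(0).tolist() for y in(-.015,-.235)],end=' ')
E
python3 - <<'E'
from h import *
to([.735,-.124,.235],-1); lid()
E
```

```text
t 28.6 pos [ 0.5908 -0.1218  0.2386] yang -1.1 F [-0.3 -0.1 -0. ] w 0.005 g 0.0 j [-0.33 -0.01  1.66  0.    1.48 -0.31]
units d [0.001 0.288 0.009] yaw -0.001
[[0.019, 1.0, 0.006], [1.0, -0.019, -0.002], [-0.002, 0.006, -1.0]]
lid px min [228 129] max [313 193] at leftmost [228 129] top at right [296 137]
1.4 [[314.0, 140.0], [224.0, 131.0]] 1.2 [[316.0, 133.0], [228.0, 124.0]] 1.0 [[318.0, 128.0], [232.0, 120.0]] 0.7 [[320.0, 127.0], [238.0, 118.0]] 0.4 [[322.0, 131.0], [242.0, 123.0]] 0.2 [[323.0, 137.0], [245.0, 128.0]] 0.09 [[323.0, 140.0], [246.0, 132.0]] 0 [[323.0, 144.0], [247.0, 136.0]]
```

Call:
{"api": "send_rows", "payload": {"increments": [{"dx":0,"dy":-0.045,"dz":0.0,"yaw":0,"claw":1},{"dx":0,"dy":-0.084,"dz":0.018,"yaw":0,"claw":1},{"dx":0,"dy":-0.12,"dz":0.044,"yaw":0,"claw":1},{"dx":0,"dy":-0.156,"dz":0.074,"yaw":0,"claw":1},{"dx":0,"dy":-0.182,"dz":0.11,"yaw":0,"claw":1},{"dx":0,"dy":-0.206,"dz":0.148,"yaw":0,"claw":1},{"dx":0,"dy":-0.23,"dz":0.176,"yaw":0,"claw":1},{"dx":0,"dy":-0.25,"dz":0.204,"yaw":0,"claw":1},{"dx":0,"dy":-0.25,"dz":0.204,"yaw":0,"claw":1}]}}

```text
time: 29.78
tool_pos: [0.4645, -0.1192, 0.1316]
tool_rot: [-0.001, 0.714, 0.7, -0.0]
contact_force: [-0.2, 0.2, 0.3]
gripper_width: 0.003
grasp_force: 0.0
```

Run:
```python
from h import *
to([.458,-.124,.1],-1); lid()
```

```text
t 29.77 pos [ 0.4645 -0.1192  0.1316] yang -1.1 F [-0.2  0.2  0.3] w 0.003 g 0.0 j [-0.41 -0.22  2.04 -0.    1.32 -0.39]
units d [-0.01  -0.013  0.063] yaw -0.001
[[0.019, 1.0, -0.001], [1.0, -0.019, 0.001], [0.001, -0.001, -1.0]]
lid px min [233 132] max [321 191] at leftmost [233 181] top at right [296 138]
1.4 [[314.0, 140.0], [224.0, 131.0]] 1.2 [[316.0, 133.0], [228.0, 124.0]] 1.0 [[318.0, 128.0], [232.0, 120.0]] 0.7 [[320.0, 127.0], [238.0, 118.0]] 0.4 [[322.0, 131.0], [242.0, 123.0]] 0.2 [[323.0, 137.0], [245.0, 128.0]] 0.09 [[323.0, 140.0], [246.0, 132.0]] 0 [[323.0, 144.0], [247.0, 136.0]]
```

Call:
{"api": "send_rows", "payload": {"increments": [{"dx":-0.01,"dy":-0.013,"dz":0.02,"yaw":0,"claw":1},{"dx":-0.01,"dy":-0.013,"dz":0.033,"yaw":0,"claw":1},{"dx":-0.01,"dy":-0.013,"dz":0.045,"yaw":0,"claw":1},{"dx":-0.01,"dy":-0.013,"dz":0.055,"yaw":0,"claw":1},{"dx":-0.01,"dy":-0.013,"dz":0.06,"yaw":0,"claw":1},{"dx":-0.01,"dy":-0.013,"dz":0.06,"yaw":0,"claw":1}]}}

```text
time: 30.58
tool_pos: [0.4588, -0.1247, 0.1032]
tool_rot: [0.0, 0.714, 0.7, -0.0]
contact_force: [-2.5, 0.8, 7.5]
gripper_width: 0.002
grasp_force: 3.4
```

Run:
```python
from h import *
to([.458,-.124,.1],-1); lid()
```

```text
t 30.57 pos [ 0.4588 -0.1247  0.1032] yang -1.1 F [-2.5  0.8  7.5] w 0.002 g 3.4 j [-0.42 -0.2   2.07 -0.    1.27 -0.4 ]
units d [ 0.001 -0.002  0.006] yaw -0.001
[[0.019, 1.0, 0.0], [1.0, -0.019, -0.001], [-0.001, 0.0, -1.0]]
lid px min [233 139] max [321 191] at leftmost [233 181] top at right [296 144]
1.4 [[314.0, 140.0], [224.0, 131.0]] 1.2 [[316.0, 133.0], [228.0, 124.0]] 1.0 [[318.0, 128.0], [232.0, 120.0]] 0.7 [[320.0, 127.0], [238.0, 118.0]] 0.4 [[322.0, 131.0], [242.0, 123.0]] 0.2 [[323.0, 137.0], [245.0, 128.0]] 0.09 [[323.0, 140.0], [246.0, 132.0]] 0 [[323.0, 144.0], [247.0, 136.0]]
```

Call:
{"api": "send_rows", "payload": {"increments": [{"dx":0,"dy":0,"dz":0.004,"yaw":0,"claw":1},{"dx":0,"dy":0,"dz":0.006,"yaw":0,"claw":1},{"dx":0,"dy":0,"dz":0.006,"yaw":0,"claw":1}]}}

```text
time: 31.0
tool_pos: [0.4589, -0.1248, 0.103]
tool_rot: [-0.0, 0.714, 0.7, -0.0]
contact_force: [-10.5, 2.9, 22.7]
gripper_width: 0.002
grasp_force: 11.2
```

Call:
{"api": "send_rows", "payload": {"increments": [{"dx":0,"dy":0,"dz":-0.05,"yaw":0,"claw":1},{"dx":0,"dy":0,"dz":-0.15,"yaw":0,"claw":1},{"dx":0,"dy":0,"dz":-0.25,"yaw":0,"claw":1},{"dx":0,"dy":-0.1,"dz":-0.35,"yaw":0,"claw":1},{"dx":0,"dy":-0.15,"dz":-0.4,"yaw":0,"claw":1},{"dx":0,"dy":-0.15,"dz":-0.4,"yaw":0,"claw":1}]}}

```text
time: 31.75
tool_pos: [0.3837, -0.1236, 0.3025]
tool_rot: [0.003, 0.714, 0.7, 0.001]
contact_force: [0.6, -0.1, -0.7]
gripper_width: -0.003
grasp_force: 0.0
```

Run:
```python
from h import *
to([.458,-.124,.1],-1); lid()
im=grab('scene'); H,S,V=cv2.split(cv2.cvtColor(im,cv2.COLOR_BGR2HSV)); m=(((H>170)|(H<4))&(S>150)&(V>60)).astype(np.uint8); m[:,:200]=0;m[:,340:]=0;m[:100]=0;m[230:]=0
k=max(cv2.findContours(m,0,1)[0],key=cv2.contourArea); print([tuple(map(int,p)) for p in cv2.approxPolyDP(k,3,True)[:,0]])
for a in (0,.05,.09): print(a,[proj('scene',[.606-r*np.cos(a),y,.1035+r*np.sin(a)]).round(1).tolist() for r in(0,.17) for y in(-.015,-.235)])
m,c=mask(grab('top'))
for k in c:
    if cv2.contourArea(k)>300: print(cv2.minAreaRect(k))
```

```text
t 31.75 pos [ 0.3837 -0.1236  0.3025] yang -1.2 F [ 0.6 -0.1 -0.7] w -0.003 g 0.0 j [-0.5  -0.55  2.    0.    1.69 -0.48]
units d [0.003 0.146 0.406] yaw -0.002
[[0.02, 1.0, 0.006], [1.0, -0.02, -0.003], [-0.003, 0.006, -1.0]]
lid px min [234 139] max [322 191] at leftmost [234 178] top at right [296 144]
1.4 [[314.0, 140.0], [224.0, 131.0]] 1.2 [[316.0, 133.0], [228.0, 124.0]] 1.0 [[318.0, 128.0], [232.0, 120.0]] 0.7 [[320.0, 127.0], [238.0, 118.0]] 0.4 [[322.0, 131.0], [242.0, 123.0]] 0.2 [[323.0, 137.0], [245.0, 128.0]] 0.09 [[323.0, 140.0], [246.0, 132.0]] 0 [[323.0, 144.0], [247.0, 136.0]] [(248, 140), (233, 181), (313, 190), (321, 147)]
0 [[313.1, 190.3], [231.0, 180.7], [322.7, 143.9], [246.5, 135.8]]
0.05 [[313.1, 190.3], [231.0, 180.7], [322.7, 141.8], [246.1, 133.7]]
0.09 [[313.1, 190.3], [231.0, 180.7], [322.7, 140.2], [245.8, 132.1]]
((233.5, 260.5), (39.0, 61.0), 90.0)
```

```bash
python3 -c "from plant import manip; print(manip.job_done())"
```

```text
the job is handed in; nothing more can be done
None
```

I handed the job in at about 32 s: the pieces are tipped into the case, the empty tub is back upright in the middle of its mat and let go, and the lid is snapped shut. I could pick out only three of the four pieces in the case; the second dark one was never seen and is presumed under the pale knob, since the tub was empty and no loose piece showed on the bench. No verdict came back.

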